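# Check the bench scale: clear the bottles and canister, fetch the weight, put all back

### The job

Check the bakery scale. The steel check weight stands at the back of the stock tray behind the canister and the two flavour bottles: first move the canister and the bottles out of the way to stand upright on the empty side tray, then stand the weight gently in the middle of the scale's pan and leave it there, and only then put the canister back in the middle of its round mat and the bottles back in the middle of their oblong mat, one behind the other along its length. Always carry the two bottles together, side by side in one grasp, and leave the tub and the stack of tins alone.

Things in the scene. Friction and masses are not known exactly. Their poses are not given: they have to be found in the camera images.
- canister: Round aluminium canister, 64 mm diameter, 100 mm tall, straight sides with a thin dark groove under its lid, about 0.3 kg. Origin: centre of its underside, z up. At the start it stands on the round mat.
- bottle_a: One of two identical square amber flavour bottles: body 26 x 26 x 84 mm, black cap 19 mm wide up to 103 mm, 90 g. Origin: centre of underside, z up. They start upright on the oblong mat, centred and square to it, 28 mm centre to centre along its x axis (this one on the -x side): as a pair 54 mm long, 26 mm wide.
- bottle_b: The other amber bottle, the same in every way; it starts 2 mm beside bottle_a, on the oblong mat's +x side. The two may change places.
- weight: Steel check weight, 0.5 kg: cylinder of 44 mm diameter and 36 mm height, with a thin neck and a knob of 24 mm diameter above, 58 mm tall in all. Origin: centre of its underside, z up. It starts on the floor of the stock tray (3 mm above the table), behind (+x of) the two mats and about midway between them.
- round_mat: Plain grey round plastic mat, 86 mm diameter, 2 mm thick: the canister's place. Fixed on the stock tray, whose floor is 3 mm above the table. Origin: centre of its underside (its top is 2 mm higher). The two mats lie left and right in the tray's front half, 110 mm apart centre to centre, either way round. Each mat's x axis runs from the front to the back of the tray.
- oblong_mat: Plain grey oblong plastic mat, 95 mm along its x axis, 60 mm along y, 2 mm thick: the place of the bottles, in a row along its x axis. Fixed on the stock tray beside the round mat. Origin: centre of its underside. The stock tray is a dark steel sheet, 190 mm along the mats' x axis by 220 mm, with a rim 14 mm high and 3 mm thick.
- side_tray: Empty dark steel sheet, 220 mm along its x axis, 190 mm along its y axis, floor 3 mm thick, rim 14 mm high and 3 mm thick; fixed. Origin: centre of its underside.
- scale: White bench scale 200 x 170 mm, fixed, with a round steel pan of 136 mm diameter in the middle. Origin: centre of its underside; the top of the pan is flat, 50 mm above it, and centred over it.
- tub: White open plastic tub 90 x 110 x 75 mm, full, beyond the work: leave it alone. Origin: centre of its underside.
- tin_stack: Stack of nested aluminium tart tins, 68 mm across, 75 mm tall, beyond the work: leave it alone. Origin: centre of its underside.
Not all that is in view belongs to the job. What is shaped like the oblong_mat but turquoise or yellow is not meant.

How it is judged:
By the outcome, as a careful person would: the job done as asked, in the order asked, and still so for the second after the job is handed in, with the robot touching nothing.
It also fails if it takes over 144 s, if anything falls off the work surface, if the arm or the gripper's body presses on something with over 40 N, if the wrist force passes 120 N, or if a joint passes its speed limit or range.

### The arm

A 6-joint arm with a two-finger parallel gripper is mounted at the origin on the work surface. World frame = base frame: x ahead of the robot, y to its left, z up, the work surface at z = 0. Lengths are in mm, angles in rad, forces in N, time in s.
With the tool pointing down it reaches from about 300 to 825 mm from the base axis. Payload 5.4 kg.
Tool frame: the origin (TCP) lies midway between the tips of the shut fingers; the grasp point (between the pads) lies 19 mm behind it; z points along the fingers, y is the line along which they close (so a half turn about z gives the same grasp; the last joint's range is limited). The gripper opens to 92 mm and grips with 3 to 60 N. Pads are 20 mm wide; open, the fingers measure 128 mm over their backs; the gripper's body (75 mm by 189 mm) begins 69 mm behind the grasp point.
Start: joints at [0.944, 0.158, 1.597, -0, 1.386, -0.21], TCP at [232.788, 525.752, 214.601] pointing down, gripper open.
Joint ranges: [-2.91, 2.91], [-0.94, 2.29], [0.18, 2.7], [-1.29, 4.43], [0.17, 2.64], [-3, 3]. Speed limits (rad/s): [2.57, 2.57, 3.14, 3.14, 3.14, 3.14].

### API

Orientations are given as a unit quaternion [w, x, y, z].
In Python, from plant import telemetry, vision, job gives the robot as it stands.
- The arm moves only by the tool servo_tool, never from a script. Its argument "plan" is a list of rows, each an object of numbers: "gripper": the finger opening in cm, from 0 to 9.19; "tx", "ty", "tz": the shift along the tool's x, y, z in cm; "yaw": the turn about the tool's z in degrees. A call has 1 to 10 rows; each row shifts and turns the commanded pose from where the row before left it, along the tool's axes as they then stand; what a row does not reach is not made up. A row lasts 1/12 s, in which the tool goes at most 41.7 mm and 7.16 degrees, less where a joint would pass 70% of its speed; a pose out of reach is approached as far as the arm can. A call is refused whole if a number of a shift passes 4.17 or a number of a turn 7.16, either way. A call with a gripper value outside its range is refused whole. The fingers move at their own pace and stop on an object; "grip_force" is the grip in N (left out, the last holds). Time passes only in rows, so rows that do not move let the fingers close. It gives the time, the measured TCP pose, the force, the opening and the grip force at its end, in the units of the state.
- telemetry.sense(): the state, without advancing time (a new reading comes with each control period).
- vision.snapshot(name): name is "scene" or "top" or "wrist"; returns (picture, depth): 384x512x3 uint8, red, green, blue; 384x512 float32, mm along the optical axis (not along the pixel's ray), 0 where there is no reading.
- vision.camera_info(name): a dict with "mtx" (3x3 intrinsics, pixels), "pose" (4x4, takes a point from camera to world coordinates). Camera axes: x right, y down, z forward; pixel columns grow to the right and rows downward; lengths in mm; the calibration is good to about 2 mm. A picture is of the moment at which its call begins: read the wrist's pose just before it. camera_info takes no time and is no camera call; for the wrist camera it gives the pose at the moment of the call.
- job.finish_job(): hands the job in; it is judged then, once.
The state is a dict: "time_s": time; "qpos": joint angles; "joint_vel": joint speeds; "effort": joint torques, N m; "eef_pos": TCP position; "tcp_rot": TCP orientation; "contact_force": force on the tool from outside, world axes, zero at the start; "torque": the same for the moment, N m; "opening": finger opening in mm; "finger_force": force on a finger pad.
Only numpy, scipy, OpenCV 4.12 (cv2) and the standard library are available. Lean on these libraries where they do the work, as an engineer would, in place of code of your own. Each camera call takes 0.05 s, during which the arm holds its last target. There are 200 camera calls.

## Working session

There is one attempt and no reset: what is moved stays moved. The work goes in short steps, Python scripts to look and compute and a tool call to move; the robot and the scene stay as the last step left them, time stands still between calls to the robot, and variables do not carry over. Pictures are saved under pics/ and viewed, at most 14 in all, crops included, and the job is handed in when it is done.

Besides the shell and the picture viewer there is one more tool, called as name([rows], argument=value, ...), one row to a line, values as JSON. servo_tool: Moves the arm, as the interface text tells. Its arguments: {"type":"object","properties":{"plan":{"type":"array","items":{"type":"object","properties":{"gripper":{"type":"number"},"tx":{"type":"number"},"ty":{"type":"number"},"tz":{"type":"number"},"yaw":{"type":"number"}}}},"grip_force":{"type":"number"}},"required":["plan"]}

```bash
ls; mkdir -p pics; cat > h.py <<'E'
import numpy as np, cv2
from plant import telemetry, vision, job
def snap(n,f=None):
    info=vision.camera_info(n); p,d=vision.snapshot(n)
    if f: cv2.imwrite('pics/'+f,p[:,:,::-1])
    return p,d,np.array(info['mtx']),np.array(info['pose'])
def cloud(d,K,T):
    v,u=np.mgrid[:d.shape[0],:d.shape[1]]
    c=np.stack([(u-K[0,2])/K[0,0]*d,(v-K[1,2])/K[1,1]*d,d],-1)
    return c@T[:3,:3].T+T[:3,3]
def ray(u,v,z,K,T):
    r=T[:3,:3]@np.linalg.inv(K)@[u,v,1.]; o=T[:3,3]
    return o+r*(z-o[2])/r[2]
E
python3 - <<'E'
from h import *
for n in('scene','top'):
    p,d,K,T=snap(n,n+'0.png'); np.savez(n+'0.npz',p=p,d=d,K=K,T=T)
    print(n,K.round(1).tolist(),T.round(3).tolist(),(d>0).mean())
s=telemetry.sense(); print({k:np.round(v,3) for k,v in s.items()})
E
```

```text
pics
scene [[369.7, 0.0, 258.6], [0.0, 369.7, 194.8], [0.0, 0.0, 1.0]] [[-0.17, 0.633, -0.755, 1251.313], [0.985, 0.094, -0.143, 52.87], [-0.02, -0.768, -0.64, 679.29], [0.0, 0.0, 0.0, 1.0]] 0.9961496988932291
top [[397.0, 0.0, 255.4], [0.0, 397.0, 197.2], [0.0, 0.0, 1.0]] [[0.022, -0.989, 0.149, 363.441], [-1.0, -0.02, 0.013, -88.325], [-0.01, -0.149, -0.989, 1115.205], [0.0, 0.0, 0.0, 1.0]] 0.995819091796875
{'time_s': np.float64(0.1), 'qpos': array([ 0.944,  0.159,  1.598, -0.   ,  1.386, -0.21 ]), 'joint_vel': array([ 0.001, -0.001, -0.004, -0.001, -0.001, -0.001]), 'effort': array([-1.0000e-03, -3.8651e+01, -3.2296e+01,  7.0000e-02,  3.4000e-02,
       -0.0000e+00]), 'eef_pos': array([232.446, 525.317, 213.732]), 'tcp_rot': array([-0.   ,  0.207,  0.978, -0.001]), 'contact_force': array([-0.349, -0.43 ,  0.317]), 'torque': array([ 0.023, -0.05 , -0.001]), 'finger_force': np.float64(0.0), 'opening': np.float64(92.258)}
```

View pics/top0.png

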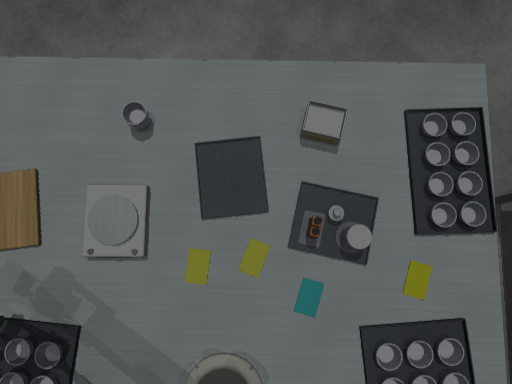

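View pics/scene0.png

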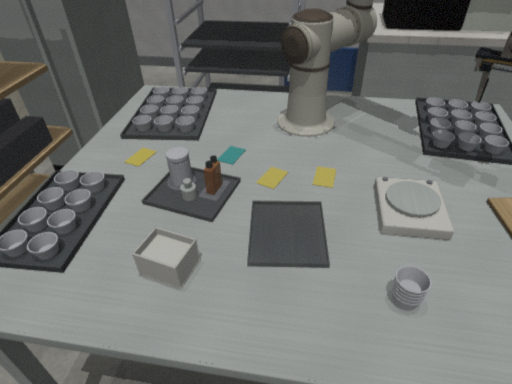

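The top view shows the stock tray at about (333,223) with canister (357,237), bottles (315,227) and weight (337,213). The side tray is at (231,178), the scale at (115,220), the tub at (324,123) and the tins at (136,115). The scene view agrees.

Candidates:
- **Mats:** the grey oblong at (311,229) is inside the stock tray. The yellow (198,267), (254,258), (418,280) and turquoise (309,298) cards are decoys.
- **Canister:** (357,237). The tin stack at (136,115) and the baking-tray tins are decoys.
- **Weight:** the knobbed cylinder at (337,213).

Next I'll measure.

```bash
python3 - <<'E'
from h import *
D={n:np.load(n+'0.npz') for n in('scene','top')}
def box(m,z,K,T,name):
    c=max(cv2.findContours(m.astype(np.uint8),cv2.RETR_EXTERNAL,cv2.CHAIN_APPROX_NONE)[0],key=cv2.contourArea)[:,0]
    q=np.array([ray(u,v,z,K,T)[:2] for u,v in c],np.float32)
    r=cv2.minAreaRect(q); print(name,np.round(r[0],1),np.round(r[1],1),round(r[2],1))
t=D['top'];P=cloud(t['d'],t['K'],t['T']);p=t['p'].astype(int);K,T=t['K'],t['T']
v,u=np.mgrid[:384,:512]
win=lambda a,b,c,e:(u>a)&(u<b)&(v>c)&(v<e)
dark=p.sum(-1)<230
print('table z',np.median(P[300:340,200:280,2]), 'colors',p[178,231],p[223,300],p[240,305],p[100,231])
for n,w in(('side',win(185,280,125,230)),('stock',win(280,388,175,270))):
    m=dark&w; 
    m=cv2.morphologyEx(m.astype(np.uint8),cv2.MORPH_CLOSE,np.ones((9,9)))
    box(m,14 if 0 else 12,K,T,n)
w=win(75,155,175,265); z=P[...,2]
m=w&(z>25)&(z<80); box(m,40,K,T,'scale'); print(np.median(P[215:225,105:120,2]))
mm=w&(z>47); box(mm,50,K,T,'pan')
for n in D:
    t=D[n];P=cloud(t['d'],t['K'],t['T']);z=P[...,2];x=P[...,0];y=P[...,1]
    R=(abs(x-365)<120)&(abs(y+300)<130)
    for nm,m in (('canister top',R&(z>93)&(z<107)&(t['p'].min(-1)>90)),('hi',R&(z>85)),('weight',R&(z>30)&(z<62)&(t['p'].min(-1)>60))):
        print(n,nm,m.sum(),np.round([x[m].min(),x[m].max(),y[m].min(),y[m].max(),z[m].max()],0), np.round([x[m].mean(),y[m].mean()],1))
E
```

```text
table z -1.3042521995142806 colors [46 51 53] [49 51 53] [72 75 79] [ 96 102 102]
side [586.   -2.6] [224.8 190.9] 7.5
stock [ 463.3 -290.9] [222.  193.6] 78.8
scale [453.2 306.7] [196.9 170.1] 1.1
48.70668786085514
pan [455.  311.4] [134.5 134.9] 3.8
scene canister top 274 [ 389.  466. -369. -242.  107.] [ 428.  -335.3]
scene hi 515 [ 389.  475. -369. -215.  111.] [ 436.8 -299.6]
scene weight 232 [ 409.  485. -367. -214.   62.] [ 447.3 -321.4]
top canister top 449 [ 391.  450. -370. -309.  107.] [ 420.7 -339.6]
top hi 715 [ 389.  472. -370. -215.  111.] [ 426.5 -309.4]
top weight 86 [ 467.  485. -313. -276.   62.] [ 477. -294.]
```

```bash
python3 - <<'E'
import cv2
a=cv2.imread('pics/top0.png')[170:275,275:390]; cv2.imwrite('pics/c1.png',cv2.resize(a,None,fx=5,fy=5,interpolation=2))
E
```

```text
(no output)
```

View pics/c1.png

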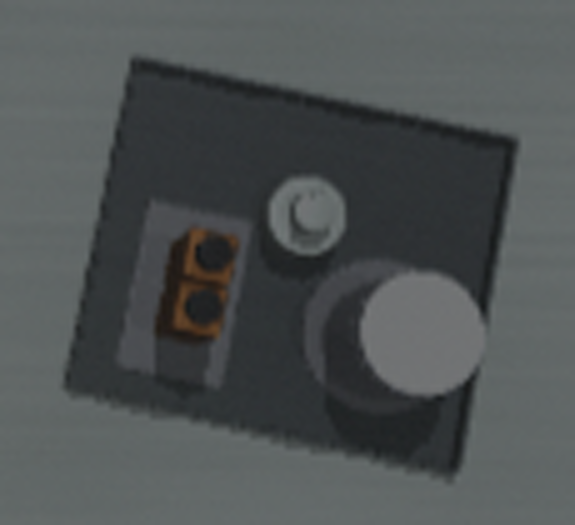

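The crop confirms which items are which: bottles on the oblong grey mat at left, canister on the round mat at right, weight behind and between them. Now precise positions.

```bash
cat > meas.py <<'E'
from h import *
def rays(c,z,K,T): return np.array([ray(u,v,z,K,T)[:2] for u,v in c],np.float32)
def big(m): return max(cv2.findContours(m.astype(np.uint8),cv2.RETR_EXTERNAL,cv2.CHAIN_APPROX_NONE)[0],key=cv2.contourArea)[:,0]
E
python3 - <<'E'
from meas import *
for n in('top','scene'):
    t=np.load(n+'0.npz');p,d,K,T=[t[k] for k in 'pdKT'];P=cloud(d,K,T);x,y,z=P[...,0],P[...,1],P[...,2]
    q=p.astype(int);R=(abs(x-450)<110)&(abs(y+290)<130)
    def rep(nm,m,zz):
        c=rays(big(m),zz,K,T); r=cv2.minAreaRect(c); e=cv2.fitEllipse(c)
        print(n,nm,m.sum(),'rect',np.round(r[0],1),np.round(r[1],1),round(r[2],1),'circ',np.round(e[0],1),np.round(e[1],1))
    rep('can',R&(z>96)&(z<106)&(y<-295),100+5)
    am=R&(q[...,0]>q[...,2]*1.5)&(q[...,0]>60)
    if n=='top':
        rep('amber top',am&(z>80)&(z<95),89)
        rep('caps',R&(z>99)&(y>-290),108)
        rep('weight knob',R&(z>50)&(z<66)&(y>-320)&(x>450),61)
        rep('weight body',R&(z>30)&(z<66)&(y>-320)&(x>450),39)
        g=(q[...,2]>61)&(q[...,2]<100)&R&(z<12)
        g2=g&(y>-270); rep('oblong',cv2.morphologyEx((g2|am|(R&(z>20)&(y>-270)&(x<470))).astype(np.uint8),cv2.MORPH_OPEN,np.ones((3,3))),5)
    else:
        rep('caps',R&(z>99)&(y>-290),108); rep('weight',R&(z>50)&(z<66)&(x>450)&(y>-330)&(y<-260),61)
t=np.load('top0.npz');P=cloud(t['d'],t['K'],t['T']);print('floor z',P[195:200,310:325,2].mean(),P[165:190,215:245,2].mean())
E
```

```text
top can 438 rect [ 419.9 -338.4] [61.2 61.8] 45.0 circ [ 419.9 -338. ] [60.2 62.3]
top amber top 76 rect [ 459.4 -234.4] [24.1 24. ] 79.8 circ [ 459.6 -234.7] [24.2 25.8]
top caps 90 rect [ 431.8 -228.9] [15.2 17.8] 1.2 circ [ 431.6 -228.7] [15.9 18.4]
top weight knob 70 rect [ 486.7 -292.6] [21.3 21.7] 89.6 circ [ 486.4 -293. ] [21.4 22.5]
top weight body 217 rect [ 485.3 -292.8] [40.7 41.3] 89.7 circ [ 486.3 -293.4] [41.1 42. ]
top oblong 604 rect [ 446.7 -231.5] [60.3 96.3] 79.6 circ [ 449.5 -232.1] [ 63.4 109.9]
scene can 199 rect [ 426.7 -338. ] [75.5 61.3] 44.3 circ [ 428.1 -335.2] [58.2 70.7]
scene caps 78 rect [ 451.1 -229.6] [22.2 55.8] 79.5 circ [ 450.6 -229.9] [21.4 58.9]
scene weight 53 rect [ 493.5 -291.4] [32.9 19.2] 18.7 circ [ 492.6 -291.7] [20.9 32.8]
floor z 1.88640261775948 4.863551769251727
```

servo_tool([
  {"yaw": 7, "gripper": 9.19},
  {"yaw": 7},
  {"yaw": 7},
  {"yaw": 7},
  {"yaw": 7},
  {"yaw": 7},
  {"yaw": 7},
  {"yaw": 7},
  {"yaw": 7},
  {"yaw": 7},
])

```text
$.plan[0]: bad value
```

servo_tool([
  {"yaw": 7},
  {"tx": -3.4, "ty": 1.6, "tz": -0.4},
  {"tx": -3.4, "ty": 1.6, "tz": -0.4},
  {"tx": -3.4, "ty": 1.6, "tz": -0.4},
  {"tx": -3.4, "ty": 1.6, "tz": -0.4},
  {"tx": -3.4, "ty": 1.6, "tz": -0.4},
  {"tx": -3.4, "ty": 1.6, "tz": -0.4},
  {"tx": -3.4, "ty": 1.6, "tz": -0.4},
  {"tx": -3.4, "ty": 1.6, "tz": -0.4},
  {"tx": -3.4, "ty": 1.6, "tz": -0.4},
])

```text
$.plan[0]: bad value
```

servo_tool([
  {"tx": -3.4, "ty": 1.6, "tz": -0.4},
  {"tx": -3.4, "ty": 1.6, "tz": -0.4},
  {"tx": -3.4, "ty": 1.6, "tz": -0.4},
  {"tx": -3.4, "ty": 1.6, "tz": -0.4},
  {"tx": -3.4, "ty": 1.6, "tz": -0.4},
  {"tx": -3.4, "ty": 1.6, "tz": -0.4},
  {"tx": -3.4, "ty": 1.6, "tz": -0.4},
  {"tx": -3.4, "ty": 1.6, "tz": -0.4},
  {"tx": -3.4, "ty": 1.6, "tz": -0.4},
  {},
])

```text
$.plan[0]: bad value
```

```bash
cat >> h.py <<'E'
def head(s=None):
    s=s or telemetry.sense(); w,x,y,z=s['tcp_rot']
    ty=np.array([2*(x*y-w*z),1-2*(x*x+z*z)]); return np.degrees(np.arctan2(ty[1],ty[0]))
def go(x,y,z,h=None):
    "print tool-axis shift in cm (yaw in deg) from here to world target"
    s=telemetry.sense(); p=np.array(s['eef_pos']); hd=head(s)
    e=np.array([x,y,z])-p; a=np.radians(hd if h is None else h)
    ty=np.array([np.cos(a),np.sin(a)]); tx=np.array([-ty[1],ty[0]])
    print('t',round(s['time_s'],1),'at',p.round(1),'head',round(hd,2),'yaw',None if h is None else round(hd-h,2),'| tx %.2f ty %.2f tz %.2f'%(tx@e[:2]/10,ty@e[:2]/10,-e[2]/10),'open',round(s['opening'],1),'F',np.round(s['contact_force'],1))
E
python3 - <<'E'
from h import *
go(430,-290,300,-11)
p,d,K,T=snap('wrist','w0.png'); np.savez('w0.npz',p=p,d=d,K=K,T=T); print(T.round(2).tolist(),K[0])
E
```

```text
t 0.1 at [232.4 525.3 213.7] head 66.12 yaw 77.12 | tx -76.26 ty 34.95 tz -8.63 open 92.3 F [-0.3 -0.4  0.3]
[[0.4, 0.87, 0.27, 155.91], [0.91, -0.39, -0.12, 559.28], [-0.0, 0.3, -0.95, 384.7], [0.0, 0.0, 0.0, 1.0]] [299.65554156   0.         259.34292664]
```

View pics/w0.png

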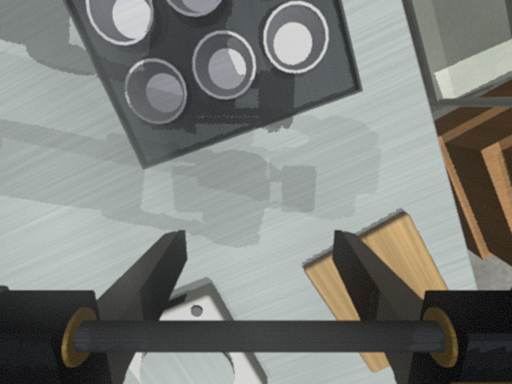

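The rows were refused, probably because every field is needed, so the arm hasn't moved. The picture only shows the start pose: fingers at the bottom and a corner of the scale at (200,340).

servo_tool([
  {"gripper": 9.19, "tx": 0, "ty": 0, "tz": 0, "yaw": 7},
  {"gripper": 9.19, "tx": 0, "ty": 0, "tz": 0, "yaw": 7},
  {"gripper": 9.19, "tx": 0, "ty": 0, "tz": 0, "yaw": 7},
  {"gripper": 9.19, "tx": 0, "ty": 0, "tz": 0, "yaw": 7},
  {"gripper": 9.19, "tx": 0, "ty": 0, "tz": 0, "yaw": 7},
  {"gripper": 9.19, "tx": 0, "ty": 0, "tz": 0, "yaw": 7},
  {"gripper": 9.19, "tx": 0, "ty": 0, "tz": 0, "yaw": 7},
  {"gripper": 9.19, "tx": 0, "ty": 0, "tz": 0, "yaw": 7},
  {"gripper": 9.19, "tx": 0, "ty": 0, "tz": 0, "yaw": 7},
  {"gripper": 9.19, "tx": 0, "ty": 0, "tz": 0, "yaw": 7},
])

```text
time_s: 0.98
eef_pos: [232.6, 525.5, 214.1]
tcp_rot: [0.0, 0.733, 0.681, -0.0]
contact_force: [0.1, 0.1, 0.3]
opening: 91.9
finger_force: 0.0
```

servo_tool([
  {"gripper": 9.19, "tx": 0, "ty": 0, "tz": 0, "yaw": 7},
  {"gripper": 9.19, "tx": -3.4, "ty": 1.6, "tz": -0.4, "yaw": 0},
  {"gripper": 9.19, "tx": -3.4, "ty": 1.6, "tz": -0.4, "yaw": 0},
  {"gripper": 9.19, "tx": -3.4, "ty": 1.6, "tz": -0.4, "yaw": 0},
  {"gripper": 9.19, "tx": -3.4, "ty": 1.6, "tz": -0.4, "yaw": 0},
  {"gripper": 9.19, "tx": -3.4, "ty": 1.6, "tz": -0.4, "yaw": 0},
  {"gripper": 9.19, "tx": -3.4, "ty": 1.6, "tz": -0.4, "yaw": 0},
  {"gripper": 9.19, "tx": -3.4, "ty": 1.6, "tz": -0.4, "yaw": 0},
  {"gripper": 9.19, "tx": -3.4, "ty": 1.6, "tz": -0.4, "yaw": 0},
  {"gripper": 9.19, "tx": -3.4, "ty": 1.6, "tz": -0.4, "yaw": 0},
])

```text
time_s: 1.82
eef_pos: [316.2, 196.5, 250.6]
tcp_rot: [0.0, 0.771, 0.637, 0.0]
contact_force: [1.3, -0.7, -0.6]
opening: 92.2
finger_force: 0.0
```

servo_tool([
  {"gripper": 9.19, "tx": -3.4, "ty": 1.6, "tz": -0.4, "yaw": 0},
  {"gripper": 9.19, "tx": -3.4, "ty": 1.6, "tz": -0.4, "yaw": 0},
  {"gripper": 9.19, "tx": -3.4, "ty": 1.6, "tz": -0.4, "yaw": 0},
  {"gripper": 9.19, "tx": -3.4, "ty": 1.6, "tz": -0.4, "yaw": 0},
  {"gripper": 9.19, "tx": -3.4, "ty": 1.6, "tz": -0.4, "yaw": 0},
  {"gripper": 9.19, "tx": -3.4, "ty": 1.6, "tz": -0.4, "yaw": 0},
  {"gripper": 9.19, "tx": -3.4, "ty": 1.6, "tz": -0.4, "yaw": 0},
  {"gripper": 9.19, "tx": -3.4, "ty": 1.6, "tz": -0.4, "yaw": 0},
  {"gripper": 9.19, "tx": -3.4, "ty": 1.6, "tz": -0.4, "yaw": 0},
  {"gripper": 9.19, "tx": 0, "ty": 0, "tz": 0, "yaw": 0},
])

```text
time_s: 2.65
eef_pos: [400.6, -134.8, 286.7]
tcp_rot: [0.001, 0.773, 0.635, -0.001]
contact_force: [0.0, 0.3, 0.1]
opening: 92.2
finger_force: 0.0
```

```bash
python3 - <<'E'
from h import *
go(430,-290,300,-11)
p,d,K,T=snap('wrist','w1.png'); np.savez('w1.npz',p=p,d=d,K=K,T=T); print(T.round(2).tolist(),K[0])
E
```

```text
t 2.6 at [ 400.6 -134.8  286.7] head -11.22 yaw -0.22 | tx -14.67 ty 5.84 tz -1.33 open 92.2 F [0.  0.3 0.1]
[[0.98, -0.19, -0.06, 417.46], [-0.19, -0.94, -0.29, -52.09], [0.0, 0.3, -0.95, 457.5], [0.0, 0.0, 0.0, 1.0]] [299.65554156   0.         259.34292664]
```

View pics/w1.png

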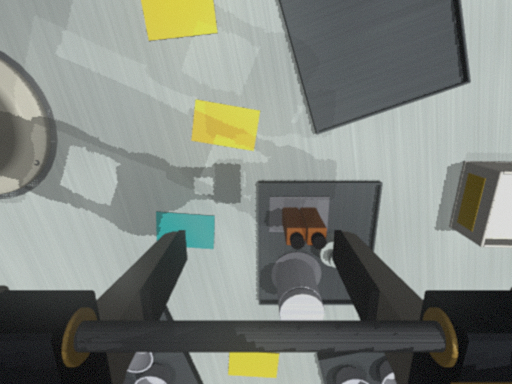

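From beyond the mats, the wrist view shows the bottles (305,225), canister (300,300), weight (330,255) and the oblong mat behind the bottles. The tray edges run square to the tool.

```bash
python3 - <<'E'
from meas import *
t=np.load('w1.npz');p,d,K,T=[t[k] for k in 'pdKT'];P=cloud(d,K,T);x,y,z=P[...,0],P[...,1],P[...,2];q=p.astype(int)
v,u=np.mgrid[:384,:512]; R=(u>262)&(u<378)&(v>184)&(v<318)
def rep(nm,m,zz):
    c=rays(big(m),zz,K,T); r=cv2.minAreaRect(c)
    print(nm,m.sum(),'rect',np.round(r[0],1),np.round(r[1],1),round(r[2],1),'px',big(m).min(0),big(m).max(0), 'zmed',round(float(np.median(z[m])),1))
rep('cantop',(u>270)&(u<330)&(v>275)&(v<320)&(z>97)&(z<108),105)
rep('caps',R&(v<260)&(z>98),108)
am=R&(q[...,0]>q[...,2]*1.5)&(q[...,0]>50)
rep('ambertop',am&(z>82)&(z<96),89)
print('cols mat/floor',q[205,285],q[205,345],q[260,282],q[200,300])
dk=(u>245)&(u<390)&(v>170)&(v<306)&(q.sum(-1)<330)
rep('tray',dk,12)
g=R&(v<250)&(z<15)&(q.sum(-1)>210); b=big(cv2.morphologyEx(g.astype(np.uint8),cv2.MORPH_OPEN,np.ones((3,3)))); print(b.min(0),b.max(0))
for uv in (b.min(0),(b[:,0].max(),b[:,1].min()),(b[:,0].min(),b[:,1].max())): print(uv,ray(*uv,5,K,T).round(1))
print('floor',np.median(z[200:230,345:370]),'weight knob')
rep('knob',R&(u>315)&(u<345)&(v>235)&(v<280)&(z>52)&(z<66),61)
E
```

```text
cantop 1121 rect [ 423.4 -327.3] [46.  63.3] 78.8 px [279 291] [324 319] zmed 105.6
caps 1390 rect [ 505.7 -247.5] [41.2 59.1] 78.8 px [332 230] [377 259] zmed 299.8
ambertop 435 rect [ 446.2 -230.4] [27.6 53.8] 80.8 px [286 225] [326 244] zmed 89.4
cols mat/floor [ 98 103 105] [83 88 87] [111 111 118] [107 107 111]
tray 13971 rect [ 482.9 -295.6] [226.3 233.2] 78.8 px [256 180] [389 305] zmed 8.5
[263 185] [375 249]
[263 185] [ 399.5 -173.7    5. ]
(np.int32(375), np.int32(185)) [ 571.3 -207.8    5. ]
(np.int32(263), np.int32(249)) [ 378.3 -282.6    5. ]
floor 3.805820972448629 weight knob
knob 52 rect [ 478.9 -292.6] [ 7.3 24.1] 4.4 px [329 253] [335 267] zmed 60.4
```

```bash
python3 - <<'E'
from h import *
go(420.6,-338.2,160,-11.2)
E
```

```text
t 2.7 at [ 400.1 -132.   286.4] head -11.15 yaw 0.05 | tx -19.83 ty 6.02 tz 12.64 open 91.7 F [-0.6 -0.   0.2]
```

servo_tool([
  {"gripper": 9.19, "tx": -3.2, "ty": 1, "tz": 0, "yaw": 0},
  {"gripper": 9.19, "tx": -3.2, "ty": 1, "tz": 0, "yaw": 0},
  {"gripper": 9.19, "tx": -3.2, "ty": 1, "tz": 2, "yaw": 0},
  {"gripper": 9.19, "tx": -3.2, "ty": 1, "tz": 2, "yaw": 0},
  {"gripper": 9.19, "tx": -3.2, "ty": 1, "tz": 2.3, "yaw": 0},
  {"gripper": 9.19, "tx": -3.2, "ty": 1, "tz": 2.3, "yaw": 0},
  {"gripper": 9.19, "tx": -0.6, "ty": 0, "tz": 2, "yaw": 0},
  {"gripper": 9.19, "tx": 0, "ty": 0, "tz": 2, "yaw": 0},
  {"gripper": 9.19, "tx": 0, "ty": 0, "tz": 0, "yaw": 0},
  {"gripper": 9.19, "tx": 0, "ty": 0, "tz": 0, "yaw": 0},
])

```text
time_s: 3.53
eef_pos: [421.4, -333.4, 159.7]
tcp_rot: [-0.002, 0.771, 0.637, 0.0]
contact_force: [0.1, -0.3, 1.1]
opening: 91.7
finger_force: 0.0
```

```bash
python3 - <<'E'
from h import *
go(420.6,-338.2,41,-11.2)
E
```

```text
t 3.5 at [ 421.4 -333.4  159.7] head -10.82 yaw 0.38 | tx -0.48 ty 0.02 tz 11.87 open 91.7 F [ 0.1 -0.3  1.1]
```

servo_tool([
  {"gripper": 9.19, "tx": -0.4, "ty": 0, "tz": 2, "yaw": 0.3},
  {"gripper": 9.19, "tx": 0, "ty": 0, "tz": 2, "yaw": 0},
  {"gripper": 9.19, "tx": 0, "ty": 0, "tz": 2, "yaw": 0},
  {"gripper": 9.19, "tx": 0, "ty": 0, "tz": 2, "yaw": 0},
  {"gripper": 9.19, "tx": 0, "ty": 0, "tz": 2, "yaw": 0},
  {"gripper": 9.19, "tx": 0, "ty": 0, "tz": 1.8, "yaw": 0},
  {"gripper": 9.19, "tx": 0, "ty": 0, "tz": 0, "yaw": 0},
  {"gripper": 8, "tx": 0, "ty": 0, "tz": 0, "yaw": 0},
  {"gripper": 7.2, "tx": 0, "ty": 0, "tz": 0, "yaw": 0},
  {"gripper": 6.6, "tx": 0, "ty": 0, "tz": 0, "yaw": 0},
], grip_force=20)

```text
time_s: 4.37
eef_pos: [422.2, -340.4, 44.9]
tcp_rot: [0.002, 0.772, 0.635, -0.0]
contact_force: [0.0, -0.0, -0.6]
opening: 73.9
finger_force: 0.0
```

servo_tool([
  {"gripper": 6.2, "tx": 0, "ty": 0, "tz": 0, "yaw": 0},
  {"gripper": 5.5, "tx": 0, "ty": 0, "tz": 0, "yaw": 0},
  {"gripper": 5.5, "tx": 0, "ty": 0, "tz": 0, "yaw": 0},
  {"gripper": 5.5, "tx": 0, "ty": 0, "tz": 0, "yaw": 0},
  {"gripper": 5.5, "tx": 0, "ty": 0, "tz": 0, "yaw": 0},
  {"gripper": 5.5, "tx": 0, "ty": 0, "tz": 0, "yaw": 0},
])

```text
time_s: 4.87
eef_pos: [421.4, -340.0, 44.1]
tcp_rot: [0.001, 0.773, 0.635, -0.0]
contact_force: [-0.5, 1.6, 6.6]
opening: 63.8
finger_force: 20.0
```

```bash
python3 - <<'E'
from h import *
go(600,30,240,-11.2)
E
```

```text
t 4.9 at [ 421.4 -340.    44.1] head -11.17 yaw 0.03 | tx 39.76 ty 10.34 tz -19.59 open 63.8 F [-0.5  1.6  6.6]
```

servo_tool([
  {"gripper": 5.5, "tx": 0, "ty": 0, "tz": -0.5, "yaw": 0},
  {"gripper": 5.5, "tx": 0, "ty": 0, "tz": -1.5, "yaw": 0},
  {"gripper": 5.5, "tx": 0, "ty": 0, "tz": -2.5, "yaw": 0},
  {"gripper": 5.5, "tx": 0, "ty": 0, "tz": -2.5, "yaw": 0},
  {"gripper": 5.5, "tx": 0, "ty": 0, "tz": -2.5, "yaw": 0},
  {"gripper": 5.5, "tx": 0, "ty": 0, "tz": -2.5, "yaw": 0},
  {"gripper": 5.5, "tx": 0, "ty": 0, "tz": -2.5, "yaw": 0},
  {"gripper": 5.5, "tx": 0, "ty": 0, "tz": -1, "yaw": 0},
  {"gripper": 5.5, "tx": 1, "ty": 0.2, "tz": 0, "yaw": 0},
  {"gripper": 5.5, "tx": 2, "ty": 0.5, "tz": 0, "yaw": 0},
], grip_force=25)

```text
time_s: 5.7
eef_pos: [433.1, -311.8, 197.1]
tcp_rot: [0.0, 0.773, 0.634, -0.0]
contact_force: [0.1, 1.1, -2.7]
opening: 63.8
finger_force: 25.0
```

servo_tool([
  {"gripper": 5.5, "tx": 3, "ty": 0.8, "tz": 0, "yaw": 0},
  {"gripper": 5.5, "tx": 3.4, "ty": 0.8, "tz": 0, "yaw": 0},
  {"gripper": 5.5, "tx": 3.4, "ty": 0.8, "tz": 0, "yaw": 0},
  {"gripper": 5.5, "tx": 3.4, "ty": 0.8, "tz": 0, "yaw": 0},
  {"gripper": 5.5, "tx": 3.4, "ty": 0.8, "tz": 0, "yaw": 0},
  {"gripper": 5.5, "tx": 3.4, "ty": 0.8, "tz": 0, "yaw": 0},
  {"gripper": 5.5, "tx": 3.4, "ty": 0.8, "tz": 0, "yaw": 0},
  {"gripper": 5.5, "tx": 3.4, "ty": 0.8, "tz": 0, "yaw": 0},
  {"gripper": 5.5, "tx": 3.4, "ty": 0.8, "tz": 0, "yaw": 0},
  {"gripper": 5.5, "tx": 3, "ty": 0.6, "tz": 0, "yaw": 0},
])

```text
time_s: 6.53
eef_pos: [573.6, 2.6, 194.9]
tcp_rot: [-0.002, 0.772, 0.635, -0.001]
contact_force: [-0.1, -0.9, -1.7]
opening: 63.8
finger_force: 25.0
```

servo_tool([
  {"gripper": 5.5, "tx": 2, "ty": 0.5, "tz": 0, "yaw": 0},
  {"gripper": 5.5, "tx": 1, "ty": 0.3, "tz": 0, "yaw": 0},
  {"gripper": 5.5, "tx": 0, "ty": 0, "tz": 0, "yaw": 0},
  {"gripper": 5.5, "tx": 0, "ty": 0, "tz": 0, "yaw": 0},
])

```text
time_s: 6.87
eef_pos: [587.2, 27.2, 196.1]
tcp_rot: [-0.001, 0.772, 0.635, -0.001]
contact_force: [0.0, -0.6, -2.6]
opening: 64.1
finger_force: 25.0
```

```bash
python3 - <<'E'
from meas import *
go(590,42,43,-11.2)
p,d,K,T=snap('top','top1.png'); np.savez('top1.npz',p=p,d=d,K=K,T=T)
E
```

```text
t 6.9 at [587.2  27.2 196.1] head -11.14 yaw 0.06 | tx 1.51 ty -0.01 tz 15.31 open 64.1 F [ 0.  -0.6 -2.6]
```

View pics/top1.png

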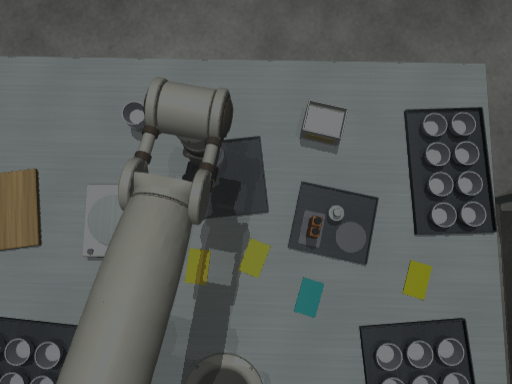

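The top view shows the round mat free at (350,237), the bottles untouched, and the canister held over the side tray.

servo_tool([
  {"gripper": 5.5, "tx": 0.5, "ty": 0, "tz": 1, "yaw": 0},
  {"gripper": 5.5, "tx": 0.5, "ty": 0, "tz": 2, "yaw": 0},
  {"gripper": 5.5, "tx": 0.5, "ty": 0, "tz": 2.5, "yaw": 0},
  {"gripper": 5.5, "tx": 0, "ty": 0, "tz": 2.5, "yaw": 0},
  {"gripper": 5.5, "tx": 0, "ty": 0, "tz": 2.5, "yaw": 0},
  {"gripper": 5.5, "tx": 0, "ty": 0, "tz": 2, "yaw": 0},
  {"gripper": 5.5, "tx": 0, "ty": 0, "tz": 1, "yaw": 0},
  {"gripper": 5.5, "tx": 0, "ty": 0, "tz": 0.8, "yaw": 0},
  {"gripper": 5.5, "tx": 0, "ty": 0, "tz": 0, "yaw": 0},
  {"gripper": 5.5, "tx": 0, "ty": 0, "tz": 0, "yaw": 0},
])

```text
time_s: 7.75
eef_pos: [591.5, 41.5, 55.2]
tcp_rot: [0.0, 0.773, 0.635, 0.0]
contact_force: [0.3, -0.4, -1.3]
opening: 63.9
finger_force: 25.0
```

```bash
python3 - <<'E'
from meas import *
go(590,42,42.5,-11.2)
t=np.load('top1.npz');p,d,K,T=[t[k] for k in 'pdKT'];q=p.astype(int).sum(-1)
v,u=np.mgrid[:384,:512]
print(q[237,350],q[260,350],q[200,320],q[240,305])
m=(u>328)&(u<369)&(v>218)&(v<260)&(q>185)
m=cv2.morphologyEx(m.astype(np.uint8),cv2.MORPH_OPEN,np.ones((3,3)));c=rays(big(m),5,K,T);e=cv2.fitEllipse(c);r=cv2.minAreaRect(c);print('round',m.sum(),np.round(e[0],1),np.round(e[1],1),np.round(r[0],1),np.round(r[1],1))
m=(u>295)&(u<327)&(v>205)&(v<252)&(q>180)
m=cv2.morphologyEx(m.astype(np.uint8),cv2.MORPH_CLOSE,np.ones((5,5)));c=rays(big(m),5,K,T);r=cv2.minAreaRect(c);print('obl',np.round(r[0],1),np.round(r[1],1),r[2])
E
```

```text
t 7.8 at [591.5  41.5  55.2] head -11.21 yaw -0.01 | tx 0.02 ty -0.16 tz 1.27 open 63.9 F [ 0.3 -0.4 -1.3]
237 146 161 242
round 765 [ 424.9 -340.1] [82.5 84.5] [ 424.4 -340.4] [80.5 83.7]
obl [ 447.  -231.6] [61.7 97.2] 79.16691589355469
```

servo_tool([
  {"gripper": 5.5, "tx": 0, "ty": 0, "tz": 0.5, "yaw": 0},
  {"gripper": 5.5, "tx": 0, "ty": 0, "tz": 0.4, "yaw": 0},
  {"gripper": 5.5, "tx": 0, "ty": 0, "tz": 0.2, "yaw": 0},
  {"gripper": 5.5, "tx": 0, "ty": 0, "tz": 0.1, "yaw": 0},
  {"gripper": 5.5, "tx": 0, "ty": 0, "tz": 0, "yaw": 0},
  {"gripper": 5.5, "tx": 0, "ty": 0, "tz": 0, "yaw": 0},
  {"gripper": 5.5, "tx": 0, "ty": 0, "tz": 0, "yaw": 0},
])

```text
time_s: 8.33
eef_pos: [591.2, 41.9, 42.8]
tcp_rot: [0.0, 0.773, 0.635, 0.0]
contact_force: [0.2, -0.3, -2.0]
opening: 63.2
finger_force: 25.0
```

servo_tool([
  {"gripper": 5.5, "tx": 0, "ty": 0, "tz": 0.1, "yaw": 0},
  {"gripper": 5.5, "tx": 0, "ty": 0, "tz": 0, "yaw": 0},
  {"gripper": 5.5, "tx": 0, "ty": 0, "tz": 0, "yaw": 0},
])

```text
time_s: 8.58
eef_pos: [591.4, 42.0, 42.1]
tcp_rot: [0.0, 0.773, 0.635, 0.0]
contact_force: [-0.6, 0.4, 0.8]
opening: 64.1
finger_force: 25.0
```

servo_tool([
  {"gripper": 6.4, "tx": 0, "ty": 0, "tz": 0, "yaw": 0},
  {"gripper": 6.8, "tx": 0, "ty": 0, "tz": 0, "yaw": 0},
  {"gripper": 7.6, "tx": 0, "ty": 0, "tz": 0, "yaw": 0},
  {"gripper": 8.6, "tx": 0, "ty": 0, "tz": 0, "yaw": 0},
  {"gripper": 9.19, "tx": 0, "ty": 0, "tz": 0, "yaw": 0},
  {"gripper": 9.19, "tx": 0, "ty": 0, "tz": 0, "yaw": 0},
  {"gripper": 9.19, "tx": 0, "ty": 0, "tz": 0, "yaw": 0},
  {"gripper": 9.19, "tx": 0, "ty": 0, "tz": 0, "yaw": 0},
])

```text
time_s: 9.25
eef_pos: [591.0, 41.9, 41.6]
tcp_rot: [0.0, 0.773, 0.635, -0.0]
contact_force: [0.2, -0.8, 0.3]
opening: 91.8
finger_force: 0.0
```

servo_tool([
  {"gripper": 9.19, "tx": 0, "ty": 0, "tz": -1, "yaw": 0},
  {"gripper": 9.19, "tx": 0, "ty": 0, "tz": -2.5, "yaw": 0},
  {"gripper": 9.19, "tx": 0, "ty": 0, "tz": -2.5, "yaw": 0},
  {"gripper": 9.19, "tx": 0, "ty": 0, "tz": -2.5, "yaw": 0},
  {"gripper": 9.19, "tx": 0, "ty": 0, "tz": -2.5, "yaw": 0},
  {"gripper": 9.19, "tx": 0, "ty": 0, "tz": -2.5, "yaw": 0},
  {"gripper": 9.19, "tx": 0, "ty": 0, "tz": 0, "yaw": 0},
  {"gripper": 9.19, "tx": 0, "ty": 0, "tz": 0, "yaw": 0},
])

```text
time_s: 9.92
eef_pos: [592.3, 41.8, 179.0]
tcp_rot: [0.002, 0.773, 0.635, 0.002]
contact_force: [0.1, -0.0, -0.3]
opening: 92.1
finger_force: 0.0
```

```bash
python3 - <<'E'
from h import *
go(446,-231,180,-11.2)
E
```

```text
t 9.9 at [592.3  41.8 179. ] head -11.18 yaw 0.02 | tx -29.60 ty -9.06 tz -0.10 open 92.1 F [ 0.1 -0.  -0.3]
```

servo_tool([
  {"gripper": 9.19, "tx": -2, "ty": -0.6, "tz": 0, "yaw": 0},
  {"gripper": 9.19, "tx": -3.5, "ty": -1.1, "tz": 0, "yaw": 0},
  {"gripper": 9.19, "tx": -3.5, "ty": -1.1, "tz": 0, "yaw": 0},
  {"gripper": 9.19, "tx": -3.5, "ty": -1.1, "tz": 0, "yaw": 0},
  {"gripper": 9.19, "tx": -3.5, "ty": -1.1, "tz": 0, "yaw": 0},
  {"gripper": 9.19, "tx": -3.5, "ty": -1.1, "tz": 0, "yaw": 0},
  {"gripper": 9.19, "tx": -3.5, "ty": -1.1, "tz": 0, "yaw": 0},
  {"gripper": 9.19, "tx": -3.5, "ty": -1.1, "tz": 0, "yaw": 0},
  {"gripper": 9.19, "tx": -2.1, "ty": -0.5, "tz": 0, "yaw": 0},
  {"gripper": 9.19, "tx": -1, "ty": -0.3, "tz": 0, "yaw": 0},
])

```text
time_s: 10.75
eef_pos: [442.3, -232.5, 175.2]
tcp_rot: [-0.001, 0.774, 0.634, -0.0]
contact_force: [0.6, 1.0, 0.6]
opening: 92.0
finger_force: 0.0
```

servo_tool([
  {"gripper": 9.19, "tx": 0, "ty": 0, "tz": 0, "yaw": 0},
  {"gripper": 9.19, "tx": 0, "ty": 0, "tz": 0, "yaw": 0},
  {"gripper": 9.19, "tx": 0, "ty": 0, "tz": 0, "yaw": 0},
])

```text
time_s: 11.0
eef_pos: [444.7, -229.4, 176.0]
tcp_rot: [-0.001, 0.772, 0.635, 0.0]
contact_force: [0.4, 0.2, 0.5]
opening: 91.8
finger_force: 0.0
```

```bash
python3 - <<'E'
from meas import *
go(446.3,-231.2,40,-11.2)
p,d,K,T=snap('wrist','w2.png'); np.savez('w2.npz',p=p,d=d,K=K,T=T)
P=cloud(d,K,T);z=P[...,2];q=p.astype(int);am=(q[...,0]>q[...,2]*1.5)&(q[...,0]>50)
m=am&(z>82)&(z<96); print(m.sum())
c=rays(big(m),89,K,T);r=cv2.minAreaRect(c);print(np.round(r[0],1),np.round(r[1],1),r[2],big(m).min(0),big(m).max(0))
E
```

```text
t 11.0 at [ 444.7 -229.4  176. ] head -11.11 yaw 0.09 | tx -0.15 ty 0.19 tz 13.60 open 91.8 F [0.4 0.2 0.5]
861
[ 459.9 -233.8] [26.7 25.7] 78.90402221679688 [262 188] [290 216]
```

View pics/w2.png

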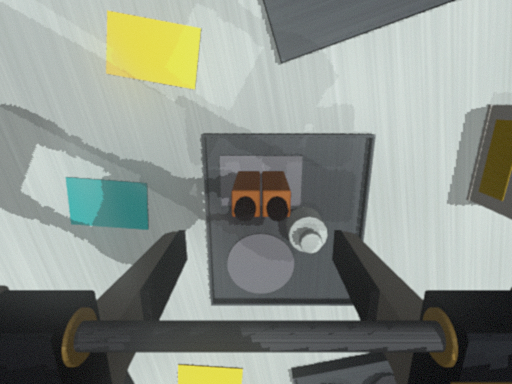

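servo_tool([
  {"gripper": 8.6, "tx": -0.1, "ty": 0.2, "tz": 1, "yaw": 0},
  {"gripper": 8.2, "tx": 0, "ty": 0, "tz": 2, "yaw": 0},
  {"gripper": 8, "tx": 0, "ty": 0, "tz": 2, "yaw": 0},
  {"gripper": 8, "tx": 0, "ty": 0, "tz": 2, "yaw": 0},
  {"gripper": 8, "tx": 0, "ty": 0, "tz": 2, "yaw": 0},
  {"gripper": 8, "tx": 0, "ty": 0, "tz": 2, "yaw": 0},
  {"gripper": 8, "tx": 0, "ty": 0, "tz": 1.6, "yaw": 0},
  {"gripper": 8, "tx": 0, "ty": 0, "tz": 1, "yaw": 0},
  {"gripper": 8, "tx": 0, "ty": 0, "tz": 0, "yaw": 0},
  {"gripper": 8, "tx": 0, "ty": 0, "tz": 0, "yaw": 0},
])

```text
time_s: 11.88
eef_pos: [446.2, -231.6, 40.3]
tcp_rot: [-0.0, 0.772, 0.635, -0.0]
contact_force: [0.7, -0.9, 0.5]
opening: 80.2
finger_force: 0.0
```

```bash
python3 - <<'E'
from h import *
go(446.2,-231.1,40,-11.2)
E
```

```text
t 11.9 at [ 446.2 -231.6   40.3] head -11.14 yaw 0.06 | tx 0.05 ty -0.01 tz 0.03 open 80.2 F [ 0.7 -0.9  0.5]
```

Well aligned. Close slowly, then lift.

servo_tool([
  {"gripper": 7, "tx": 0, "ty": 0, "tz": 0, "yaw": 0},
  {"gripper": 6.2, "tx": 0, "ty": 0, "tz": 0, "yaw": 0},
  {"gripper": 5.7, "tx": 0, "ty": 0, "tz": 0, "yaw": 0},
  {"gripper": 5.5, "tx": 0, "ty": 0, "tz": 0, "yaw": 0},
  {"gripper": 5.3, "tx": 0, "ty": 0, "tz": 0, "yaw": 0},
  {"gripper": 5, "tx": 0, "ty": 0, "tz": 0, "yaw": 0},
  {"gripper": 4.6, "tx": 0, "ty": 0, "tz": 0, "yaw": 0},
  {"gripper": 4.6, "tx": 0, "ty": 0, "tz": 0, "yaw": 0},
  {"gripper": 4.6, "tx": 0, "ty": 0, "tz": 0, "yaw": 0},
], grip_force=25)

```text
time_s: 12.63
eef_pos: [446.2, -232.3, 41.0]
tcp_rot: [0.0, 0.773, 0.635, -0.0]
contact_force: [-1.3, 0.7, 3.8]
opening: 51.7
finger_force: 25.0
```

servo_tool([
  {"gripper": 4.6, "tx": 0, "ty": 0, "tz": -0.5, "yaw": 0},
  {"gripper": 4.6, "tx": 0, "ty": 0, "tz": -1.5, "yaw": 0},
  {"gripper": 4.6, "tx": 0, "ty": 0, "tz": -2.5, "yaw": 0},
  {"gripper": 4.6, "tx": 0, "ty": 0, "tz": -2.5, "yaw": 0},
  {"gripper": 4.6, "tx": 0, "ty": 0, "tz": -2.5, "yaw": 0},
  {"gripper": 4.6, "tx": 0, "ty": 0, "tz": -2, "yaw": 0},
  {"gripper": 4.6, "tx": 0, "ty": 0, "tz": -0.5, "yaw": 0},
  {"gripper": 4.6, "tx": 0, "ty": 0, "tz": 0, "yaw": 0},
  {"gripper": 4.6, "tx": 0, "ty": 0, "tz": 0, "yaw": 0},
])

```text
time_s: 13.38
eef_pos: [445.6, -231.7, 159.4]
tcp_rot: [-0.001, 0.773, 0.635, -0.0]
contact_force: [-1.2, 0.1, -2.5]
opening: 51.8
finger_force: 25.0
```

```bash
python3 - <<'E'
from meas import *
go(575,-50,160,-11.2)
E
```

```text
t 13.4 at [ 445.6 -231.7  159.4] head -11.18 yaw 0.02 | tx 20.34 ty 9.16 tz -0.06 open 51.8 F [-1.2  0.1 -2.5]
```

servo_tool([
  {"gripper": 4.6, "tx": 1, "ty": 0.4, "tz": 0, "yaw": 0},
  {"gripper": 4.6, "tx": 2, "ty": 0.9, "tz": 0, "yaw": 0},
  {"gripper": 4.6, "tx": 2.8, "ty": 1.3, "tz": 0, "yaw": 0},
  {"gripper": 4.6, "tx": 2.8, "ty": 1.3, "tz": 0, "yaw": 0},
  {"gripper": 4.6, "tx": 2.8, "ty": 1.3, "tz": 0, "yaw": 0},
  {"gripper": 4.6, "tx": 2.8, "ty": 1.3, "tz": 0, "yaw": 0},
  {"gripper": 4.6, "tx": 2.8, "ty": 1.3, "tz": 0, "yaw": 0},
  {"gripper": 4.6, "tx": 2, "ty": 0.8, "tz": 0, "yaw": 0},
  {"gripper": 4.6, "tx": 1.2, "ty": 0.5, "tz": 0, "yaw": 0},
  {"gripper": 4.6, "tx": 0, "ty": 0, "tz": 0, "yaw": 0},
])

```text
time_s: 14.22
eef_pos: [574.6, -48.8, 158.9]
tcp_rot: [-0.001, 0.772, 0.636, -0.0]
contact_force: [0.1, -0.2, -2.4]
opening: 51.9
finger_force: 25.0
```

servo_tool([
  {"gripper": 4.6, "tx": 0, "ty": 0, "tz": 1, "yaw": 0},
  {"gripper": 4.6, "tx": 0, "ty": 0, "tz": 2, "yaw": 0},
  {"gripper": 4.6, "tx": 0, "ty": 0, "tz": 2.5, "yaw": 0},
  {"gripper": 4.6, "tx": 0, "ty": 0, "tz": 2.5, "yaw": 0},
  {"gripper": 4.6, "tx": 0, "ty": 0, "tz": 1.5, "yaw": 0},
  {"gripper": 4.6, "tx": 0, "ty": 0, "tz": 1, "yaw": 0},
  {"gripper": 4.6, "tx": 0, "ty": 0, "tz": 0.5, "yaw": 0},
  {"gripper": 4.6, "tx": 0, "ty": 0, "tz": 0, "yaw": 0},
  {"gripper": 4.6, "tx": 0, "ty": 0, "tz": 0, "yaw": 0},
])

```text
time_s: 14.97
eef_pos: [574.9, -52.3, 51.2]
tcp_rot: [0.0, 0.773, 0.635, 0.0]
contact_force: [-0.1, 0.6, -1.7]
opening: 52.3
finger_force: 25.0
```

```bash
python3 - <<'E'
from meas import *
go(575,-50,39,-11.2)
E
```

```text
t 15.0 at [574.9 -52.3  51.2] head -11.22 yaw -0.02 | tx 0.22 ty -0.03 tz 1.22 open 52.3 F [-0.1  0.6 -1.7]
```

servo_tool([
  {"gripper": 4.6, "tx": 0, "ty": 0, "tz": 0.5, "yaw": 0},
  {"gripper": 4.6, "tx": 0, "ty": 0, "tz": 0.4, "yaw": 0},
  {"gripper": 4.6, "tx": 0, "ty": 0, "tz": 0.2, "yaw": 0},
  {"gripper": 4.6, "tx": 0, "ty": 0, "tz": 0.1, "yaw": 0},
  {"gripper": 4.6, "tx": 0, "ty": 0, "tz": 0, "yaw": 0},
  {"gripper": 4.6, "tx": 0, "ty": 0, "tz": 0, "yaw": 0},
  {"gripper": 4.6, "tx": 0, "ty": 0, "tz": 0, "yaw": 0},
])

```text
time_s: 15.55
eef_pos: [574.7, -51.6, 39.0]
tcp_rot: [0.0, 0.773, 0.635, 0.0]
contact_force: [-1.9, 0.6, 2.4]
opening: 51.9
finger_force: 25.0
```

servo_tool([
  {"gripper": 5.2, "tx": 0, "ty": 0, "tz": 0, "yaw": 0},
  {"gripper": 5.5, "tx": 0, "ty": 0, "tz": 0, "yaw": 0},
  {"gripper": 6, "tx": 0, "ty": 0, "tz": 0, "yaw": 0},
  {"gripper": 6.6, "tx": 0, "ty": 0, "tz": 0, "yaw": 0},
  {"gripper": 7.2, "tx": 0, "ty": 0, "tz": 0, "yaw": 0},
  {"gripper": 7.5, "tx": 0, "ty": 0, "tz": 0, "yaw": 0},
  {"gripper": 7.5, "tx": 0, "ty": 0, "tz": 0, "yaw": 0},
  {"gripper": 7.5, "tx": 0, "ty": 0, "tz": 0, "yaw": 0},
])

```text
time_s: 16.22
eef_pos: [574.6, -51.7, 38.6]
tcp_rot: [0.0, 0.773, 0.635, 0.0]
contact_force: [0.1, -0.3, -0.4]
opening: 74.8
finger_force: 0.0
```

servo_tool([
  {"gripper": 7.5, "tx": 0, "ty": 0, "tz": -1, "yaw": 0},
  {"gripper": 7.5, "tx": 0, "ty": 0, "tz": -2.5, "yaw": 0},
  {"gripper": 7.5, "tx": 0, "ty": 0, "tz": -2.5, "yaw": 0},
  {"gripper": 7.5, "tx": 0, "ty": 0, "tz": -2.5, "yaw": 0},
  {"gripper": 7.5, "tx": 0, "ty": 0, "tz": -2.5, "yaw": 0},
  {"gripper": 7.5, "tx": 0, "ty": 0, "tz": -2.5, "yaw": 0},
  {"gripper": 7.5, "tx": 0, "ty": 0, "tz": 0, "yaw": 0},
  {"gripper": 7.5, "tx": 0, "ty": 0, "tz": 0, "yaw": 0},
])

```text
time_s: 16.88
eef_pos: [575.8, -52.0, 175.9]
tcp_rot: [0.002, 0.773, 0.635, 0.001]
contact_force: [-0.1, 0.5, -0.5]
opening: 75.3
finger_force: 0.0
```

```bash
python3 - <<'E'
from meas import *
go(486.3,-293.2,120,-11.2)
E
```

```text
t 16.9 at [575.8 -52.  175.9] head -11.18 yaw 0.02 | tx -25.40 ty -4.10 tz 5.59 open 75.3 F [-0.1  0.5 -0.5]
```

servo_tool([
  {"gripper": 7.5, "tx": -2, "ty": -0.4, "tz": 0, "yaw": 0},
  {"gripper": 7.5, "tx": -3, "ty": -0.5, "tz": 0.5, "yaw": 0},
  {"gripper": 7.5, "tx": -3.2, "ty": -0.5, "tz": 0.7, "yaw": 0},
  {"gripper": 7.5, "tx": -3.2, "ty": -0.5, "tz": 0.7, "yaw": 0},
  {"gripper": 7.5, "tx": -3.2, "ty": -0.5, "tz": 0.7, "yaw": 0},
  {"gripper": 7.5, "tx": -3.2, "ty": -0.5, "tz": 0.7, "yaw": 0},
  {"gripper": 7.5, "tx": -3.2, "ty": -0.5, "tz": 0.7, "yaw": 0},
  {"gripper": 7.5, "tx": -2.4, "ty": -0.5, "tz": 0.5, "yaw": 0},
  {"gripper": 7.5, "tx": -1, "ty": -0.2, "tz": 0, "yaw": 0},
  {"gripper": 7.5, "tx": -1, "ty": 0, "tz": 0, "yaw": 0},
])

```text
time_s: 17.72
eef_pos: [483.7, -292.7, 127.1]
tcp_rot: [-0.002, 0.773, 0.634, -0.0]
contact_force: [0.1, 0.4, 0.7]
opening: 74.7
finger_force: 0.0
```

servo_tool([
  {"gripper": 7.5, "tx": 0, "ty": 0, "tz": 0, "yaw": 0},
  {"gripper": 7.5, "tx": 0, "ty": 0, "tz": 0, "yaw": 0},
  {"gripper": 7.5, "tx": 0, "ty": 0, "tz": 0, "yaw": 0},
])

```text
time_s: 17.97
eef_pos: [485.8, -291.7, 128.8]
tcp_rot: [-0.0, 0.772, 0.635, 0.0]
contact_force: [-0.8, 0.5, -0.4]
opening: 75.3
finger_force: 0.0
```

```bash
python3 - <<'E'
from meas import *
go(486.3,-293.2,14,-11.2)
p,d,K,T=snap('wrist','w3.png'); np.savez('w3.npz',p=p,d=d,K=K,T=T)
P=cloud(d,K,T);x,y,z=P[...,0],P[...,1],P[...,2]
m=(abs(x-486)<40)&(abs(y+293)<35)&(z>55)&(z<66); print(m.sum())
c=rays(big(m),61,K,T);print('knob',np.round(cv2.minAreaRect(c)[:2],1),big(m).min(0),big(m).max(0))
p,d,K,T=snap('top'); np.savez('top2.npz',p=p,d=d,K=K,T=T)
P=cloud(d,K,T);x,y,z=P[...,0],P[...,1],P[...,2]
a=(abs(x-590)<60)&(abs(y-42)<50)&(z>95)&(z<110);print('can',a.sum(),np.round(cv2.minAreaRect(rays(big(a),103,K,T))[:2],1))
a=(abs(x-575)<60)&(abs(y+52)<40)&(z>80)&(z<110);print('bot',a.sum(),np.round(cv2.minAreaRect(rays(big(a),90,K,T)),1) if 0 else cv2.minAreaRect(rays(big(a),90,K,T)))
E
```

```text
t 18.0 at [ 485.8 -291.7  128.8] head -11.1 yaw 0.1 | tx -0.13 ty 0.08 tz 11.48 open 75.3 F [-0.8  0.5 -0.4]
597
knob [[ 487.8 -293.8]
 [  22.9   24.1]] [248 196] [275 223]
can 459 [[589.4  41.4]
 [ 61.6  60.2]]
bot 190 ((573.0437622070312, -51.84893035888672), (26.052724838256836, 52.603660583496094), 78.56462097167969)
```

View pics/w3.png

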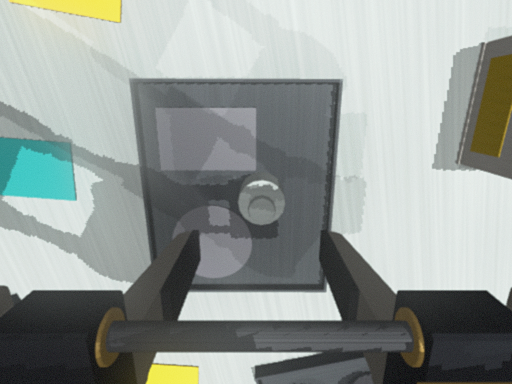

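servo_tool([
  {"gripper": 7.5, "tx": -0.1, "ty": 0.15, "tz": 1, "yaw": 0},
  {"gripper": 7.5, "tx": 0, "ty": 0, "tz": 2, "yaw": 0},
  {"gripper": 7.5, "tx": 0, "ty": 0, "tz": 2, "yaw": 0},
  {"gripper": 7.5, "tx": 0, "ty": 0, "tz": 2, "yaw": 0},
  {"gripper": 7, "tx": 0, "ty": 0, "tz": 2, "yaw": 0},
  {"gripper": 7, "tx": 0, "ty": 0, "tz": 1.5, "yaw": 0},
  {"gripper": 7, "tx": 0, "ty": 0, "tz": 1, "yaw": 0},
  {"gripper": 7, "tx": 0, "ty": 0, "tz": 0, "yaw": 0},
  {"gripper": 7, "tx": 0, "ty": 0, "tz": 0, "yaw": 0},
  {"gripper": 7, "tx": 0, "ty": 0, "tz": 0, "yaw": 0},
])

```text
time_s: 18.9
eef_pos: [487.1, -294.6, 14.6]
tcp_rot: [0.001, 0.773, 0.635, 0.0]
contact_force: [-0.7, 0.1, 0.4]
opening: 69.9
finger_force: 0.0
```

```bash
python3 - <<'E'
from meas import *
go(487,-293.5,14,-11.2)
t=np.load('w3.npz');p,d,K,T=[t[k] for k in 'pdKT'];q=p.astype(int).sum(-1);v,u=np.mgrid[:384,:512]
print(q[140,185],q[180,200],q[140,290],q[250,190],q[245,180],q[240,160])
m=((u>150)&(u<262)&(v>100)&(v<180)&(q>275)).astype(np.uint8)
c=big(cv2.morphologyEx(m,cv2.MORPH_CLOSE,np.ones((7,7))));r=cv2.minAreaRect(rays(c,5,K,T));print('obl',np.round(r[0],1),np.round(r[1],1),round(r[2],1),c.min(0),c.max(0))
# round mat: left edge & bottom & top pixel edges
m=cv2.medianBlur(p[...,0],5).astype(int); print('row242',m[242,163:185].tolist()); print('col212',m[262:290,212].tolist()); print('col212top',m[195:215,212].tolist()); print('row242r',m[242,240:262].tolist())
E
```

```text
t 18.9 at [ 487.1 -294.6   14.6] head -11.17 yaw 0.03 | tx 0.11 ty -0.04 tz 0.06 open 69.9 F [-0.7  0.1  0.4]
370 265 312 123 207 221
obl [ 443.1 -233.8] [ 75.2 110.6] 78.9 [151 101] [261 179]
row242 [71, 71, 71, 71, 72, 72, 72, 72, 72, 72, 73, 73, 72, 73, 73, 73, 73, 73, 73, 73, 73, 72]
col212 [142, 142, 143, 143, 142, 142, 142, 142, 143, 142, 143, 144, 144, 143, 143, 139, 113, 104, 103, 100, 98, 91, 72, 63, 62, 62, 63, 73]
col212top [63, 63, 64, 65, 68, 85, 86, 86, 87, 88, 89, 120, 124, 124, 125, 125, 125, 125, 125, 124]
row242r [129, 129, 129, 129, 128, 128, 128, 129, 129, 128, 128, 119, 92, 88, 87, 87, 88, 88, 88, 87, 87, 87]
```

servo_tool([
  {"gripper": 6, "tx": 0, "ty": 0, "tz": 0, "yaw": 0},
  {"gripper": 5.2, "tx": 0, "ty": 0, "tz": 0, "yaw": 0},
  {"gripper": 4.8, "tx": 0, "ty": 0, "tz": 0, "yaw": 0},
  {"gripper": 4.5, "tx": 0, "ty": 0, "tz": 0, "yaw": 0},
  {"gripper": 4, "tx": 0, "ty": 0, "tz": 0, "yaw": 0},
  {"gripper": 3.8, "tx": 0, "ty": 0, "tz": 0, "yaw": 0},
  {"gripper": 3.8, "tx": 0, "ty": 0, "tz": 0, "yaw": 0},
  {"gripper": 3.8, "tx": 0, "ty": 0, "tz": 0, "yaw": 0},
], grip_force=40)

```text
time_s: 19.57
eef_pos: [486.7, -294.4, 14.0]
tcp_rot: [0.0, 0.773, 0.635, 0.0]
contact_force: [-0.1, 0.5, 3.5]
opening: 43.0
finger_force: 40.0
```

servo_tool([
  {"gripper": 3.8, "tx": 0, "ty": 0, "tz": -0.5, "yaw": 0},
  {"gripper": 3.8, "tx": 0, "ty": 0, "tz": -1.5, "yaw": 0},
  {"gripper": 3.8, "tx": 0, "ty": 0, "tz": -2.5, "yaw": 0},
  {"gripper": 3.8, "tx": 0, "ty": 0, "tz": -2.5, "yaw": 0},
  {"gripper": 3.8, "tx": 0, "ty": 0, "tz": -2.5, "yaw": 0},
  {"gripper": 3.8, "tx": 0, "ty": 0, "tz": -2.5, "yaw": 0},
  {"gripper": 3.8, "tx": 0, "ty": 0, "tz": -2.5, "yaw": 0},
  {"gripper": 3.8, "tx": 0, "ty": 0, "tz": -1.5, "yaw": 0},
  {"gripper": 3.8, "tx": 0, "ty": 0, "tz": 0, "yaw": 0},
  {"gripper": 3.8, "tx": 0, "ty": 0, "tz": 0, "yaw": 0},
])

```text
time_s: 20.4
eef_pos: [486.0, -293.9, 173.0]
tcp_rot: [-0.0, 0.773, 0.635, -0.0]
contact_force: [-1.0, 0.1, -4.6]
opening: 43.5
finger_force: 40.0
```

```bash
python3 - <<'E'
from meas import *
go(455,310,170,-11.2)
E
```

```text
t 20.4 at [ 486.  -293.9  173. ] head -11.18 yaw 0.02 | tx 58.64 ty -14.77 tz 0.30 open 43.5 F [-1.   0.1 -4.6]
```

servo_tool([
  {"gripper": 3.8, "tx": 1, "ty": -0.2, "tz": 0, "yaw": 0},
  {"gripper": 3.8, "tx": 2, "ty": -0.5, "tz": 0, "yaw": 0},
  {"gripper": 3.8, "tx": 3, "ty": -0.8, "tz": 0, "yaw": 0},
  {"gripper": 3.8, "tx": 3.2, "ty": -0.8, "tz": 0, "yaw": 0},
  {"gripper": 3.8, "tx": 3.2, "ty": -0.8, "tz": 0, "yaw": 0},
  {"gripper": 3.8, "tx": 3.2, "ty": -0.8, "tz": 0, "yaw": 0},
  {"gripper": 3.8, "tx": 3.2, "ty": -0.8, "tz": 0, "yaw": 0},
  {"gripper": 3.8, "tx": 3.2, "ty": -0.8, "tz": 0, "yaw": 0},
  {"gripper": 3.8, "tx": 3.2, "ty": -0.8, "tz": 0, "yaw": 0},
  {"gripper": 3.8, "tx": 3.2, "ty": -0.8, "tz": 0, "yaw": 0},
])

```text
time_s: 21.23
eef_pos: [469.5, 0.8, 171.2]
tcp_rot: [-0.002, 0.773, 0.635, -0.001]
contact_force: [0.9, -0.1, -4.5]
opening: 43.0
finger_force: 40.0
```

servo_tool([
  {"gripper": 3.8, "tx": 3.2, "ty": -0.8, "tz": 0, "yaw": 0},
  {"gripper": 3.8, "tx": 3.2, "ty": -0.8, "tz": 0, "yaw": 0},
  {"gripper": 3.8, "tx": 3.2, "ty": -0.8, "tz": 0, "yaw": 0},
  {"gripper": 3.8, "tx": 3.2, "ty": -0.8, "tz": 0, "yaw": 0},
  {"gripper": 3.8, "tx": 3.2, "ty": -0.8, "tz": 0, "yaw": 0},
  {"gripper": 3.8, "tx": 3.2, "ty": -0.8, "tz": 0, "yaw": 0},
  {"gripper": 3.8, "tx": 3.2, "ty": -0.8, "tz": 0, "yaw": 0},
  {"gripper": 3.8, "tx": 3, "ty": -0.8, "tz": 0, "yaw": 0},
  {"gripper": 3.8, "tx": 2, "ty": -0.7, "tz": 0, "yaw": 0},
  {"gripper": 3.8, "tx": 1.6, "ty": -0.2, "tz": 0, "yaw": 0},
])

```text
time_s: 22.07
eef_pos: [453.1, 298.8, 170.8]
tcp_rot: [-0.001, 0.772, 0.636, -0.003]
contact_force: [-0.1, -0.1, -5.5]
opening: 43.5
finger_force: 40.0
```

servo_tool([
  {"gripper": 3.8, "tx": 0, "ty": 0, "tz": 0, "yaw": 0},
  {"gripper": 3.8, "tx": 0, "ty": 0, "tz": 0, "yaw": 0},
  {"gripper": 3.8, "tx": 0, "ty": 0, "tz": 0, "yaw": 0},
  {"gripper": 3.8, "tx": 0, "ty": 0, "tz": 0, "yaw": 0},
])

```text
time_s: 22.4
eef_pos: [455.8, 296.0, 172.6]
tcp_rot: [-0.0, 0.773, 0.635, -0.001]
contact_force: [-0.1, 0.3, -5.4]
opening: 43.3
finger_force: 40.0
```

```bash
python3 - <<'E'
from meas import *
go(455,310,70,-11.2)
p,d,K,T=snap('wrist','w4.png'); np.savez('w4.npz',p=p,d=d,K=K,T=T)
P=cloud(d,K,T);x,y,z=P[...,0],P[...,1],P[...,2]
m=(abs(x-455)<110)&(abs(y-310)<120)&(z>30)&(z<48+15); print(m.sum(),np.median(z[m]))
E
```

```text
t 22.4 at [455.8 296.  172.6] head -11.23 yaw -0.03 | tx 1.36 ty -0.35 tz 10.26 open 43.3 F [-0.1  0.3 -5.4]
26878 38.22743114680935
```

View pics/w4.png

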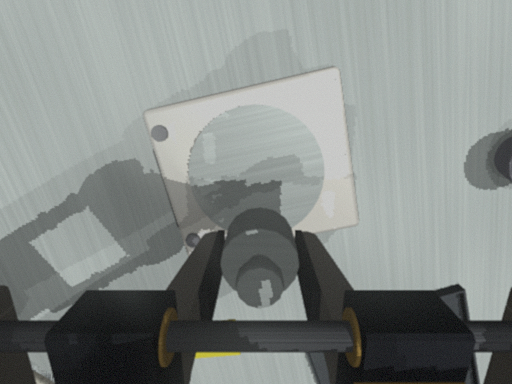

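The weight is held upright and the pan is visible at about (256,170) between the fingers. Next I'll fit the pan circle.

```bash
python3 - <<'E'
from meas import *
from scipy.optimize import least_squares
def fit(c): return least_squares(lambda s:np.hypot(c[:,0]-s[0],c[:,1]-s[1])-s[2],[455,310,68],loss='soft_l1').x
t=np.load('w4.npz');p,d,K,T=[t[k] for k in 'pdKT'];q=cv2.medianBlur(p,3).astype(int);v,u=np.mgrid[:384,:512]
w=q[...,0]-q[...,2]; print(w[150,175],w[150,240],w[180,335],w[200,170])
pts=[]
for r in range(112,205,4):
    # walk outward from col 256 to the first warm run
    for s in(-1,1):
        col=256
        while 140<col<360 and not (w[r,[col,col+s,col+2*s]]>4).all(): col+=s
        if r>170 and s<0: continue
        pts.append((col-s*.5,r))
for cc in range(225,300,6):
    r=150
    while r>80 and not (w[[r,r-1,r-2],cc]>4).all(): r-=1
    pts.append((cc,r+.5))
c=rays(pts,50,K,T); s=fit(c); res=np.hypot(c[:,0]-s[0],c[:,1]-s[1])-s[2]; print('pan wrist',s.round(1),np.abs(res).round(1))
t=np.load('top0.npz');p,d,K,T=[t[k] for k in 'pdKT'];q=p.astype(int);w=q[...,0]-q[...,2]
m=(np.hypot(u-113,v-221)<33)&(w<=4); b=big(cv2.morphologyEx(m.astype(np.uint8),cv2.MORPH_OPEN,np.ones((3,3)))); c=rays(b,50,K,T); print('pan top',fit(c).round(1),cv2.fitEllipse(c))
m=(abs(u-115)<40)&(abs(v-221)<45)&(q.sum(-1)>370);c=rays(big(m),40,K,T);print('scale top',cv2.minAreaRect(c))
E
```

```text
6 -4 9 4
pan wrist [470.1 319.2  78.2] [30.2  6.7 26.3 19.4 19.   3.9 10.7 16.7  4.3  1.6  1.1  0.3  2.8  0.
  2.1 12.9  2.1  0.8  0.1 11.9  0.6  0.9  1.3 11.6  2.2  0.2  2.3  1.
  2.7  1.4  2.1  0.1 20.6 20.1 19.2  6.  17.4 15.7 15.2  1.8  3.1  4.8
  5.2  6.   5.6  5.5  5.   3.2  1.9  0.6  2.6  4.1]
pan top [452.  308.7  87.7] ((452.0382995605469, 308.7542419433594), (171.0579071044922, 180.65060424804688), 137.68045043945312)Traceback (most recent call last):
  File "<stdin>", line 21, in <module>
  File "meas.py", line 3, in big
    def big(m): return max(cv2.findContours(m.astype(np.uint8),cv2.RETR_EXTERNAL,cv2.CHAIN_APPROX_NONE)[0],key=cv2.contourArea)[:,0]
                       ~~~^^^^^^^^^^^^^^^^^^^^^^^^^^^^^^^^^^^^^^^^^^^^^^^^^^^^^^^^^^^^^^^^^^^^^^^^^^^^^^^^^^^^^^^^^^^^^^^^^^^^^
ValueError: max() iterable argument is empty
```

```bash
python3 - <<'E'
from meas import *
from scipy.optimize import least_squares
def fit(c): return least_squares(lambda s:np.hypot(c[:,0]-s[0],c[:,1]-s[1])-68,[455,310],loss='soft_l1').x
v,u=np.mgrid[:384,:512]
t=np.load('w4.npz');p,d,K,T=[t[k] for k in 'pdKT'];z=cloud(d,K,T)[...,2]
print(z[150,170],z[150,250],z[100,330])
zh=z[150,170]; zp=z[150,250]
m=(u>140)&(u<360)&(v>65)&(v<203)&(z>(zh+zp)/2)&(z<60); b=big(m); b=b[b[:,1]<200]; c=rays(b,50,K,T); s=fit(c);r=np.hypot(*(c-s).T); print('wrist',s.round(1),np.percentile(r,[5,50,95]).round(1),b.min(0),b.max(0))
t=np.load('top0.npz');p,d,K,T=[t[k] for k in 'pdKT'];z=cloud(d,K,T)[...,2]
m=(np.hypot(u-113,v-221)<40)&(z>(z[250,112]+z[221,113])/2); b=big(m);c=rays(b,50,K,T);s=fit(c);r=np.hypot(*(c-s).T); print('top',z[250,112],z[221,113],s.round(1),np.percentile(r,[5,50,95]).round(1))
E
```

```text
36.59324701535468 50.32133956664353 37.256875937608584
wrist [455.8 310.9] [67.1 67.8 68.3] [189 105] [324 199]
top 35.71406503903131 47.65986499739597 [455.2 310.6] [65.8 66.9 68.2]
```

servo_tool([
  {"gripper": 3.8, "tx": 0.7, "ty": -0.1, "tz": 0, "yaw": 0},
  {"gripper": 3.8, "tx": 0.75, "ty": -0.2, "tz": 1, "yaw": 0},
  {"gripper": 3.8, "tx": 0, "ty": 0, "tz": 2, "yaw": 0},
  {"gripper": 3.8, "tx": 0, "ty": 0, "tz": 2, "yaw": 0},
  {"gripper": 3.8, "tx": 0, "ty": 0, "tz": 2, "yaw": 0},
  {"gripper": 3.8, "tx": 0, "ty": 0, "tz": 1.5, "yaw": 0},
  {"gripper": 3.8, "tx": 0, "ty": 0, "tz": 1, "yaw": 0},
  {"gripper": 3.8, "tx": 0, "ty": 0, "tz": 0.5, "yaw": 0},
  {"gripper": 3.8, "tx": 0, "ty": 0, "tz": 0, "yaw": 0},
  {"gripper": 3.8, "tx": 0, "ty": 0, "tz": 0, "yaw": 0},
])

```text
time_s: 23.28
eef_pos: [456.7, 312.0, 74.1]
tcp_rot: [0.0, 0.773, 0.635, 0.0]
contact_force: [0.0, -0.4, -4.1]
opening: 43.3
finger_force: 40.0
```

```bash
python3 - <<'E'
from meas import *
go(455.6,310.8,61,-11.2)
E
```

```text
t 23.3 at [456.7 312.   74.1] head -11.18 yaw 0.02 | tx -0.14 ty -0.09 tz 1.31 open 43.3 F [ 0.  -0.4 -4.1]
```

servo_tool([
  {"gripper": 3.8, "tx": -0.1, "ty": -0.1, "tz": 0.3, "yaw": 0},
  {"gripper": 3.8, "tx": 0, "ty": 0, "tz": 0.3, "yaw": 0},
  {"gripper": 3.8, "tx": 0, "ty": 0, "tz": 0.2, "yaw": 0},
  {"gripper": 3.8, "tx": 0, "ty": 0, "tz": 0.15, "yaw": 0},
  {"gripper": 3.8, "tx": 0, "ty": 0, "tz": 0.1, "yaw": 0},
  {"gripper": 3.8, "tx": 0, "ty": 0, "tz": 0.1, "yaw": 0},
  {"gripper": 3.8, "tx": 0, "ty": 0, "tz": 0, "yaw": 0},
  {"gripper": 3.8, "tx": 0, "ty": 0, "tz": 0, "yaw": 0},
  {"gripper": 3.8, "tx": 0, "ty": 0, "tz": 0, "yaw": 0},
])

```text
time_s: 24.03
eef_pos: [455.2, 310.9, 62.2]
tcp_rot: [0.0, 0.773, 0.635, 0.0]
contact_force: [-0.8, 0.1, -4.7]
opening: 43.6
finger_force: 40.0
```

servo_tool([
  {"gripper": 3.8, "tx": 0, "ty": 0, "tz": 0.06, "yaw": 0},
  {"gripper": 3.8, "tx": 0, "ty": 0, "tz": 0.04, "yaw": 0},
  {"gripper": 3.8, "tx": 0, "ty": 0, "tz": 0, "yaw": 0},
  {"gripper": 3.8, "tx": 0, "ty": 0, "tz": 0, "yaw": 0},
])

```text
time_s: 24.37
eef_pos: [455.1, 310.9, 61.1]
tcp_rot: [-0.0, 0.773, 0.635, -0.0]
contact_force: [0.7, -0.9, -5.0]
opening: 43.4
finger_force: 40.0
```

servo_tool([
  {"gripper": 3.8, "tx": 0, "ty": 0, "tz": 0.05, "yaw": 0},
  {"gripper": 3.8, "tx": 0, "ty": 0, "tz": 0, "yaw": 0},
  {"gripper": 3.8, "tx": 0, "ty": 0, "tz": 0, "yaw": 0},
])

```text
time_s: 24.62
eef_pos: [455.1, 310.9, 61.1]
tcp_rot: [0.0, 0.773, 0.635, -0.0]
contact_force: [-2.3, -1.1, 2.2]
opening: 43.2
finger_force: 40.0
```

Contact has been made, so release gently and rise.

servo_tool([
  {"gripper": 4.4, "tx": 0, "ty": 0, "tz": 0, "yaw": 0},
  {"gripper": 4.6, "tx": 0, "ty": 0, "tz": 0, "yaw": 0},
  {"gripper": 5, "tx": 0, "ty": 0, "tz": 0, "yaw": 0},
  {"gripper": 5.8, "tx": 0, "ty": 0, "tz": 0, "yaw": 0},
  {"gripper": 6.8, "tx": 0, "ty": 0, "tz": 0, "yaw": 0},
  {"gripper": 7.5, "tx": 0, "ty": 0, "tz": 0, "yaw": 0},
  {"gripper": 7.5, "tx": 0, "ty": 0, "tz": 0, "yaw": 0},
  {"gripper": 7.5, "tx": 0, "ty": 0, "tz": 0, "yaw": 0},
])

```text
time_s: 25.28
eef_pos: [455.2, 310.9, 60.6]
tcp_rot: [0.0, 0.773, 0.635, 0.0]
contact_force: [0.0, -0.5, 0.4]
opening: 74.9
finger_force: 0.0
```

servo_tool([
  {"gripper": 7.5, "tx": 0, "ty": 0, "tz": -1, "yaw": 0},
  {"gripper": 7.5, "tx": 0, "ty": 0, "tz": -2, "yaw": 0},
  {"gripper": 8, "tx": 0, "ty": 0, "tz": -2.5, "yaw": 0},
  {"gripper": 8.5, "tx": 0, "ty": 0, "tz": -2.5, "yaw": 0},
  {"gripper": 9.19, "tx": 0, "ty": 0, "tz": -2.5, "yaw": 0},
  {"gripper": 9.19, "tx": 0, "ty": 0, "tz": -1.5, "yaw": 0},
  {"gripper": 9.19, "tx": 0, "ty": 0, "tz": 0, "yaw": 0},
  {"gripper": 9.19, "tx": 0, "ty": 0, "tz": 0, "yaw": 0},
])

```text
time_s: 25.95
eef_pos: [455.7, 311.1, 181.7]
tcp_rot: [0.0, 0.773, 0.635, 0.001]
contact_force: [0.5, -0.5, -0.8]
opening: 91.8
finger_force: 0.0
```

```bash
python3 - <<'E'
from meas import *
go(591,41.8,180,-11.2)
p,d,K,T=snap('wrist'); P=cloud(d,K,T);x,y,z=P[...,0],P[...,1],P[...,2]
m=(np.hypot(x-455,y-311)<40)&(z>100)&(z<113);print('knob',m.sum(),cv2.minAreaRect(rays(big(m),108,K,T)),np.median(z[m]))
E
```

```text
t 25.9 at [455.7 311.1 181.7] head -11.18 yaw 0.02 | tx -23.79 ty 18.51 tz 0.17 open 91.8 F [ 0.5 -0.5 -0.8]
knob 591 ((456.0669860839844, 311.7800598144531), (24.425670623779297, 23.049470901489258), 63.785423278808594) 108.48982851653227
```

servo_tool([
  {"gripper": 9.19, "tx": -1.4, "ty": 1, "tz": 0, "yaw": 0},
  {"gripper": 9.19, "tx": -2.6, "ty": 2, "tz": 0, "yaw": 0},
  {"gripper": 9.19, "tx": -2.8, "ty": 2.2, "tz": 0, "yaw": 0},
  {"gripper": 9.19, "tx": -2.8, "ty": 2.2, "tz": 0, "yaw": 0},
  {"gripper": 9.19, "tx": -2.8, "ty": 2.2, "tz": 0, "yaw": 0},
  {"gripper": 9.19, "tx": -2.8, "ty": 2.2, "tz": 0, "yaw": 0},
  {"gripper": 9.19, "tx": -2.8, "ty": 2.2, "tz": 0, "yaw": 0},
  {"gripper": 9.19, "tx": -2.8, "ty": 2.2, "tz": 0, "yaw": 0},
  {"gripper": 9.19, "tx": -2, "ty": 1.5, "tz": 0, "yaw": 0},
  {"gripper": 9.19, "tx": -1, "ty": 0.8, "tz": 0, "yaw": 0},
])

```text
time_s: 26.83
eef_pos: [590.3, 38.6, 178.4]
tcp_rot: [-0.001, 0.774, 0.634, -0.001]
contact_force: [0.4, 0.1, -0.0]
opening: 91.9
finger_force: 0.0
```

servo_tool([
  {"gripper": 9.19, "tx": 0, "ty": 0, "tz": 0, "yaw": 0},
  {"gripper": 9.19, "tx": 0, "ty": 0, "tz": 0, "yaw": 0},
  {"gripper": 9.19, "tx": 0, "ty": 0, "tz": 0, "yaw": 0},
  {"gripper": 9.19, "tx": 0, "ty": 0, "tz": 0, "yaw": 0},
])

```text
time_s: 27.17
eef_pos: [589.7, 43.2, 180.3]
tcp_rot: [-0.0, 0.772, 0.636, -0.0]
contact_force: [0.9, 0.2, 0.7]
opening: 91.8
finger_force: 0.0
```

```bash
python3 - <<'E'
from meas import *
go(591,41.8,42,-11.2)
p,d,K,T=snap('wrist'); P=cloud(d,K,T);x,y,z=P[...,0],P[...,1],P[...,2]
m=(np.hypot(x-591,y-42)<40)&(z>95)&(z<113);b=big(m);print('can',m.sum(),cv2.minAreaRect(rays(b,103,K,T)),b.min(0),b.max(0))
E
```

```text
t 27.2 at [589.7  43.2 180.3] head -11.07 yaw 0.13 | tx -0.12 ty 0.16 tz 13.83 open 91.8 F [0.9 0.2 0.7]
can 3960 ((592.2543334960938, 42.61328887939453), (63.808780670166016, 63.04643249511719), 52.96663284301758) [226 168] [298 238]
```

servo_tool([
  {"gripper": 9.19, "tx": -0.1, "ty": 0.15, "tz": 1, "yaw": 0},
  {"gripper": 9.19, "tx": 0, "ty": 0, "tz": 2.4, "yaw": 0},
  {"gripper": 9.19, "tx": 0, "ty": 0, "tz": 2.4, "yaw": 0},
  {"gripper": 9.19, "tx": 0, "ty": 0, "tz": 2.4, "yaw": 0},
  {"gripper": 9.19, "tx": 0, "ty": 0, "tz": 2.4, "yaw": 0},
  {"gripper": 9.19, "tx": 0, "ty": 0, "tz": 2, "yaw": 0},
  {"gripper": 9.19, "tx": 0, "ty": 0, "tz": 1.2, "yaw": 0},
  {"gripper": 9.19, "tx": 0, "ty": 0, "tz": 0, "yaw": 0},
  {"gripper": 8, "tx": 0, "ty": 0, "tz": 0, "yaw": 0},
  {"gripper": 7.2, "tx": 0, "ty": 0, "tz": 0, "yaw": 0},
])

```text
time_s: 28.05
eef_pos: [592.8, 40.3, 44.0]
tcp_rot: [0.001, 0.773, 0.635, 0.001]
contact_force: [0.1, -0.5, 0.0]
opening: 80.7
finger_force: 0.0
```

servo_tool([
  {"gripper": 6.6, "tx": 0, "ty": 0, "tz": 0, "yaw": 0},
  {"gripper": 6.2, "tx": 0, "ty": 0, "tz": 0, "yaw": 0},
  {"gripper": 5.5, "tx": 0, "ty": 0, "tz": 0, "yaw": 0},
  {"gripper": 5.5, "tx": 0, "ty": 0, "tz": 0, "yaw": 0},
  {"gripper": 5.5, "tx": 0, "ty": 0, "tz": 0, "yaw": 0},
  {"gripper": 5.5, "tx": 0, "ty": 0, "tz": 0, "yaw": 0},
  {"gripper": 5.5, "tx": 0, "ty": 0, "tz": 0, "yaw": 0},
], grip_force=25)

```text
time_s: 28.63
eef_pos: [592.3, 40.3, 43.9]
tcp_rot: [0.0, 0.773, 0.635, 0.0]
contact_force: [-1.1, -0.1, 5.7]
opening: 64.2
finger_force: 25.0
```

```bash
python3 - <<'E'
from meas import *
go(591,41.8,42,-11.2)
E
```

```text
t 28.6 at [592.3  40.3  43.9] head -11.18 yaw 0.02 | tx 0.12 ty -0.16 tz 0.19 open 64.2 F [-1.1 -0.1  5.7]
```

servo_tool([
  {"gripper": 5.5, "tx": 0, "ty": 0, "tz": -0.5, "yaw": 0},
  {"gripper": 5.5, "tx": 0, "ty": 0, "tz": -1.5, "yaw": 0},
  {"gripper": 5.5, "tx": 0, "ty": 0, "tz": -2.5, "yaw": 0},
  {"gripper": 5.5, "tx": 0, "ty": 0, "tz": -2.5, "yaw": 0},
  {"gripper": 5.5, "tx": 0, "ty": 0, "tz": -2.5, "yaw": 0},
  {"gripper": 5.5, "tx": 0, "ty": 0, "tz": -2.5, "yaw": 0},
  {"gripper": 5.5, "tx": 0, "ty": 0, "tz": -2.5, "yaw": 0},
  {"gripper": 5.5, "tx": 0, "ty": 0, "tz": -1.5, "yaw": 0},
  {"gripper": 5.5, "tx": 0, "ty": 0, "tz": 0, "yaw": 0},
  {"gripper": 5.5, "tx": 0, "ty": 0, "tz": 0, "yaw": 0},
])

```text
time_s: 29.47
eef_pos: [591.9, 40.2, 202.8]
tcp_rot: [0.0, 0.773, 0.635, 0.0]
contact_force: [0.0, 0.4, -2.7]
opening: 63.9
finger_force: 25.0
```

```bash
python3 - <<'E'
from meas import *
from scipy.optimize import least_squares
def fit(c,R): return least_squares(lambda s:np.hypot(c[:,0]-s[0],c[:,1]-s[1])-R,[425,-340],loss='soft_l1').x
v,u=np.mgrid[:384,:512]
t=np.load('w2.npz');p,d,K,T=[t[k] for k in 'pdKT'];q=cv2.medianBlur(p,3).astype(int)
print(q[265,260],q[265,215],q[290,225],q[260,300],'|',q[165,225],q[165,212],q[165,310])
m=(np.hypot(u-261,v-264)<42)&(q[...,0]>90)&(v>225);b=big(cv2.morphologyEx(m.astype(np.uint8),cv2.MORPH_OPEN,np.ones((3,3))));print(b.min(0),b.max(0))
c=rays(b,5,K,T);s=fit(c,43);r=np.hypot(*(c-s).T);print('round wrist',s.round(1),np.percentile(r,[5,50,95]).round(1),cv2.minAreaRect(c))
m=cv2.cvtColor(p,cv2.COLOR_RGB2GRAY); print('obl row165',m[165,214:228].tolist(),m[165,294:310].tolist(),'col 300',m[148:162,295].tolist(),m[196:215,225].tolist())
go(425.5,-340,200,-11.2)
E
```

```text
[128 129 136] [ 97 102 103] [ 94 100 102] [86 92 94] | [131 133 136] [90 95 98] [82 88 90]
[220 234] [294 296]
round wrist [ 420.3 -342.3] [41.8 46.3 51.9] ((419.2294616699219, -341.9778747558594), (97.5325927734375, 86.8848648071289), 6.159465312957764)
obl row165 [92, 93, 93, 91, 84, 93, 125, 131, 128, 126, 125, 132, 139, 140] [128, 127, 131, 129, 130, 128, 130, 122, 104, 91, 90, 87, 85, 87, 87, 85] col 300 [97, 96, 93, 96, 93, 86, 83, 90, 106, 115, 121, 122, 119, 123] [81, 89, 116, 119, 120, 120, 117, 119, 120, 98, 84, 82, 81, 87, 82, 82, 82, 77, 65]
t 29.5 at [591.9  40.2 202.8] head -11.18 yaw 0.02 | tx -40.53 ty -8.94 tz 0.28 open 63.9 F [ 0.   0.4 -2.7]
```

```bash
python3 - <<'E'
from meas import *
from scipy.optimize import least_squares
def fit(c,R): return least_squares(lambda s:np.hypot(c[:,0]-s[0],c[:,1]-s[1])-R,[425,-340],loss='soft_l1').x
v,u=np.mgrid[:384,:512]
t=np.load('w2.npz');p,d,K,T=[t[k] for k in 'pdKT'];q=cv2.medianBlur(p,3).astype(int)
m=(np.hypot(u-261,v-264)<46)&(q[...,0]>110)&(v>225);b=big(cv2.morphologyEx(m.astype(np.uint8),cv2.MORPH_OPEN,np.ones((5,5))));print(b.min(0),b.max(0))
c=rays(b,5,K,T);s=fit(c,43);r=np.hypot(*(c-s).T);print('round wrist',s.round(1),np.percentile(r,[5,50,95]).round(1),cv2.minAreaRect(c))
l,r_,t_=[ray(*a,5,K,T)[:2] for a in((219.5,165),(301.8,165),(260,155.5))]
a=np.radians(-11.2);X=np.array([np.cos(a),np.sin(a)]);Y=np.array([-X[1],X[0]])
mx=(l@X+r_@X)/2; my=t_@Y-30; print('len',(r_-l)@X,'obl centre',(mx*X+my*Y).round(1))
E
```

```text
[227 235] [293 292]
round wrist [ 424.1 -341.3] [41.1 41.9 42.6] ((424.15185546875, -340.8445129394531), (82.35939025878906, 85.00526428222656), 78.91307067871094)
len 95.25134656247897 obl centre [ 446.  -232.5]
```

servo_tool([
  {"gripper": 5.5, "tx": -1, "ty": -0.2, "tz": 0, "yaw": 0},
  {"gripper": 5.5, "tx": -2, "ty": -0.5, "tz": 0, "yaw": 0},
  {"gripper": 5.5, "tx": -3, "ty": -0.7, "tz": 0, "yaw": 0},
  {"gripper": 5.5, "tx": -3.3, "ty": -0.7, "tz": 0, "yaw": 0},
  {"gripper": 5.5, "tx": -3.3, "ty": -0.7, "tz": 0, "yaw": 0},
  {"gripper": 5.5, "tx": -3.3, "ty": -0.7, "tz": 0, "yaw": 0},
  {"gripper": 5.5, "tx": -3.3, "ty": -0.7, "tz": 0, "yaw": 0},
  {"gripper": 5.5, "tx": -3.3, "ty": -0.7, "tz": 0, "yaw": 0},
  {"gripper": 5.5, "tx": -3.3, "ty": -0.7, "tz": 0, "yaw": 0},
  {"gripper": 5.5, "tx": -3.3, "ty": -0.7, "tz": 0, "yaw": 0},
])

```text
time_s: 30.3
eef_pos: [471.0, -234.0, 200.3]
tcp_rot: [-0.002, 0.773, 0.635, -0.001]
contact_force: [0.4, -1.0, -1.4]
opening: 63.7
finger_force: 25.0
```

servo_tool([
  {"gripper": 5.5, "tx": -3.3, "ty": -0.7, "tz": 0, "yaw": 0},
  {"gripper": 5.5, "tx": -3.3, "ty": -0.7, "tz": 0, "yaw": 0},
  {"gripper": 5.5, "tx": -2.5, "ty": -0.6, "tz": 0, "yaw": 0},
  {"gripper": 5.5, "tx": -1.5, "ty": -0.5, "tz": 0, "yaw": 0},
  {"gripper": 5.5, "tx": -1, "ty": 0, "tz": 0, "yaw": 0},
  {"gripper": 5.5, "tx": 0, "ty": 0, "tz": 0, "yaw": 0},
  {"gripper": 5.5, "tx": 0, "ty": 0, "tz": 0, "yaw": 0},
  {"gripper": 5.5, "tx": 0, "ty": 0, "tz": 0, "yaw": 0},
  {"gripper": 5.5, "tx": 0, "ty": 0, "tz": 0, "yaw": 0},
])

```text
time_s: 31.05
eef_pos: [426.9, -340.8, 202.2]
tcp_rot: [-0.0, 0.772, 0.635, 0.0]
contact_force: [0.0, -0.6, -2.2]
opening: 63.9
finger_force: 25.0
```

```bash
python3 - <<'E'
from meas import *
go(424.1,-341.5,46,-11.2)
E
```

```text
t 31.1 at [ 426.9 -340.8  202.2] head -11.09 yaw 0.11 | tx -0.13 ty -0.26 tz 15.62 open 63.9 F [ 0.  -0.6 -2.2]
```

servo_tool([
  {"gripper": 5.5, "tx": -0.1, "ty": -0.2, "tz": 1, "yaw": 0},
  {"gripper": 5.5, "tx": 0, "ty": 0, "tz": 2.5, "yaw": 0},
  {"gripper": 5.5, "tx": 0, "ty": 0, "tz": 2.5, "yaw": 0},
  {"gripper": 5.5, "tx": 0, "ty": 0, "tz": 2.5, "yaw": 0},
  {"gripper": 5.5, "tx": 0, "ty": 0, "tz": 2.5, "yaw": 0},
  {"gripper": 5.5, "tx": 0, "ty": 0, "tz": 2, "yaw": 0},
  {"gripper": 5.5, "tx": 0, "ty": 0, "tz": 1.3, "yaw": 0},
  {"gripper": 5.5, "tx": 0, "ty": 0, "tz": 0.3, "yaw": 0},
  {"gripper": 5.5, "tx": 0, "ty": 0, "tz": 0, "yaw": 0},
  {"gripper": 5.5, "tx": 0, "ty": 0, "tz": 0, "yaw": 0},
])

```text
time_s: 31.88
eef_pos: [424.7, -342.6, 57.2]
tcp_rot: [0.0, 0.772, 0.635, -0.0]
contact_force: [-0.3, 0.3, -2.2]
opening: 63.8
finger_force: 25.0
```

```bash
python3 - <<'E'
from meas import *
go(424.1,-341.5,46,-11.2)
E
```

```text
t 31.9 at [ 424.7 -342.6   57.2] head -11.15 yaw 0.05 | tx 0.10 ty -0.09 tz 1.12 open 63.8 F [-0.3  0.3 -2.2]
```

servo_tool([
  {"gripper": 5.5, "tx": 0.1, "ty": 0, "tz": 0.4, "yaw": 0},
  {"gripper": 5.5, "tx": 0, "ty": 0, "tz": 0.4, "yaw": 0},
  {"gripper": 5.5, "tx": 0, "ty": 0, "tz": 0.2, "yaw": 0},
  {"gripper": 5.5, "tx": 0, "ty": 0, "tz": 0.08, "yaw": 0},
  {"gripper": 5.5, "tx": 0, "ty": 0, "tz": 0.07, "yaw": 0},
  {"gripper": 5.5, "tx": 0, "ty": 0, "tz": 0, "yaw": 0},
  {"gripper": 5.5, "tx": 0, "ty": 0, "tz": 0, "yaw": 0},
  {"gripper": 5.5, "tx": 0, "ty": 0, "tz": 0, "yaw": 0},
])

```text
time_s: 32.55
eef_pos: [424.5, -341.6, 45.9]
tcp_rot: [-0.0, 0.773, 0.635, -0.0]
contact_force: [-2.0, 2.8, 5.6]
opening: 63.8
finger_force: 25.0
```

Down on the mat. Release, rise, and shift aside to check.

servo_tool([
  {"gripper": 6.5, "tx": 0, "ty": 0, "tz": 0, "yaw": 0},
  {"gripper": 6.8, "tx": 0, "ty": 0, "tz": 0, "yaw": 0},
  {"gripper": 7.5, "tx": 0, "ty": 0, "tz": 0, "yaw": 0},
  {"gripper": 8.5, "tx": 0, "ty": 0, "tz": 0, "yaw": 0},
  {"gripper": 9.19, "tx": 0, "ty": 0, "tz": 0, "yaw": 0},
  {"gripper": 9.19, "tx": 0, "ty": 0, "tz": 0, "yaw": 0},
  {"gripper": 9.19, "tx": 0, "ty": 0, "tz": 0, "yaw": 0},
  {"gripper": 9.19, "tx": 0, "ty": 0, "tz": 0, "yaw": 0},
])

```text
time_s: 33.22
eef_pos: [424.5, -341.5, 45.1]
tcp_rot: [0.0, 0.773, 0.635, 0.0]
contact_force: [0.6, 0.1, 0.5]
opening: 91.7
finger_force: 0.0
```

servo_tool([
  {"gripper": 9.19, "tx": 0, "ty": 0, "tz": -1, "yaw": 0},
  {"gripper": 9.19, "tx": 0, "ty": 0, "tz": -2.5, "yaw": 0},
  {"gripper": 9.19, "tx": 0, "ty": 0, "tz": -2.5, "yaw": 0},
  {"gripper": 9.19, "tx": 0, "ty": 0, "tz": -2.5, "yaw": 0},
  {"gripper": 9.19, "tx": 0, "ty": 0, "tz": -2.5, "yaw": 0},
  {"gripper": 9.19, "tx": 0, "ty": 0, "tz": -2.5, "yaw": 0},
  {"gripper": 9.19, "tx": 2, "ty": 0, "tz": 0, "yaw": 0},
  {"gripper": 9.19, "tx": 3, "ty": 0, "tz": 0, "yaw": 0},
  {"gripper": 9.19, "tx": 3, "ty": 0, "tz": 0, "yaw": 0},
  {"gripper": 9.19, "tx": 2, "ty": 0, "tz": 0, "yaw": 0},
])

```text
time_s: 34.05
eef_pos: [444.2, -241.4, 181.0]
tcp_rot: [0.0, 0.772, 0.635, 0.0]
contact_force: [0.4, 0.8, 0.8]
opening: 92.0
finger_force: 0.0
```

servo_tool([
  {"gripper": 9.19, "tx": 0, "ty": 0, "tz": 0, "yaw": 0},
  {"gripper": 9.19, "tx": 0, "ty": 0, "tz": 0, "yaw": 0},
  {"gripper": 9.19, "tx": 0, "ty": 0, "tz": 0, "yaw": 0},
  {"gripper": 9.19, "tx": 0, "ty": 0, "tz": 0, "yaw": 0},
])

```text
time_s: 34.38
eef_pos: [443.8, -244.5, 180.4]
tcp_rot: [0.0, 0.773, 0.634, -0.0]
contact_force: [0.3, -0.9, 0.9]
opening: 91.6
finger_force: 0.0
```

```bash
python3 - <<'E'
from meas import *
go(574.8,-51.8,176,-11.2)
p,d,K,T=snap('wrist','w5.png'); np.savez('w5.npz',p=p,d=d,K=K,T=T)
P=cloud(d,K,T);x,y,z=P[...,0],P[...,1],P[...,2]
m=(np.hypot(x-424,y+340)<45)&(z>97)&(z<112);b=big(m);print('can wrist',m.sum(),cv2.minAreaRect(rays(b,105,K,T)),b.min(0),b.max(0))
p,d,K,T=snap('top','top3.png'); np.savez('top3.npz',p=p,d=d,K=K,T=T)
P=cloud(d,K,T);x,y,z=P[...,0],P[...,1],P[...,2]
m=(np.hypot(x-424,y+340)<45)&(z>95)&(z<112)
print('top',m.sum()); print(cv2.minAreaRect(rays(big(m),105,K,T)) if m.sum() else '')
E
```

```text
t 34.4 at [ 443.8 -244.5  180.4] head -11.24 yaw -0.04 | tx 21.45 ty 9.11 tz 0.44 open 91.6 F [ 0.3 -0.9  0.9]
can wrist 2922 ((426.8509521484375, -333.6163024902344), (59.13981246948242, 62.80339431762695), 78.72988891601562) [227 267] [292 320]
top 77
((405.9342956542969, -325.9492492675781), (33.00862503051758, 19.99258041381836), 50.5987548828125)
```

View pics/w5.png

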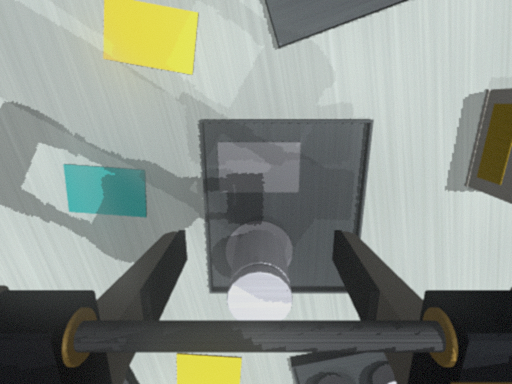

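The canister stands on the round mat, with its top centre near (260,298). The mat's upper arc is visible at (260,225). I'll fit both circles.

```bash
python3 - <<'E'
from meas import *
from scipy.optimize import least_squares
def fit(c,R): return least_squares(lambda s:np.hypot(c[:,0]-s[0],c[:,1]-s[1])-R,[424,-338],loss='soft_l1',f_scale=.5).x
t=np.load('w5.npz');p,d,K,T=[t[k] for k in 'pdKT'];q=cv2.medianBlur(p,3).astype(int)
P=cloud(d,K,T);x,y,z=P[...,0],P[...,1],P[...,2];v,u=np.mgrid[:384,:512]
m=(np.hypot(x-424,y+340)<45)&(z>97)&(z<112);b=big(m);b=b[b[:,1]<312];c=rays(b,105,K,T);s=fit(c,31.7);r=np.hypot(*(c-s).T);print('can',s.round(1),np.percentile(r,[5,50,95]).round(1))
G=cv2.GaussianBlur(cv2.cvtColor(p,cv2.COLOR_RGB2GRAY),(3,3),0).astype(int)
pts=[]
for cc in range(232,290,3):   # strongest upward-going edge in column
    g=G[215:255,cc]; k=np.argmax(g[2:]-g[:-2]); pts.append((cc,216+k))
c=rays(pts,5,K,T);s=fit(c,43);print('mat',s.round(1),(np.hypot(*(c-s).T)-43).round(1),[a[1] for a in pts])
E
```

```text
can [ 426.2 -336.5] [30.4 31.5 32.6]
mat [ 424.5 -341.2] [ 0.9 -0.   0.6  0.7  0.2 -1.3 -2.5 -3.3 -3.8 -4.   0.2  0.7  0.3  0.2
  0.4 -0.1 -0.1  0.4  0.5 -0.5] [np.int64(232), np.int64(230), np.int64(227), np.int64(225), np.int64(224), np.int64(224), np.int64(224), np.int64(224), np.int64(224), np.int64(224), np.int64(221), np.int64(221), np.int64(222), np.int64(223), np.int64(224), np.int64(226), np.int64(228), np.int64(230), np.int64(233), np.int64(239)]
```

The fitted canister centre is biased by the visible side wall, so I'll recheck from the top camera once I'm over the bottles.

servo_tool([
  {"gripper": 8.5, "tx": 1, "ty": 0.5, "tz": 0, "yaw": 0},
  {"gripper": 8, "tx": 2.4, "ty": 1, "tz": 0, "yaw": 0},
  {"gripper": 8, "tx": 3, "ty": 1.3, "tz": 0, "yaw": 0},
  {"gripper": 8, "tx": 3, "ty": 1.3, "tz": 0, "yaw": 0},
  {"gripper": 8, "tx": 3, "ty": 1.3, "tz": 0, "yaw": 0},
  {"gripper": 8, "tx": 3, "ty": 1.3, "tz": 0, "yaw": 0},
  {"gripper": 8, "tx": 3, "ty": 1.3, "tz": 0, "yaw": 0},
  {"gripper": 8, "tx": 2, "ty": 0.8, "tz": 0, "yaw": 0},
  {"gripper": 8, "tx": 1, "ty": 0.3, "tz": 0, "yaw": 0},
])

```text
time_s: 35.23
eef_pos: [575.9, -48.4, 179.9]
tcp_rot: [-0.0, 0.772, 0.636, 0.0]
contact_force: [0.1, 0.4, 0.2]
opening: 79.9
finger_force: 0.0
```

servo_tool([
  {"gripper": 8, "tx": 0, "ty": 0, "tz": 0, "yaw": 0},
  {"gripper": 8, "tx": 0, "ty": 0, "tz": 0, "yaw": 0},
  {"gripper": 8, "tx": 0, "ty": 0, "tz": 0, "yaw": 0},
  {"gripper": 8, "tx": 0, "ty": 0, "tz": 0, "yaw": 0},
])

```text
time_s: 35.57
eef_pos: [574.2, -52.4, 180.1]
tcp_rot: [0.0, 0.773, 0.634, -0.0]
contact_force: [-0.0, 0.3, -0.6]
opening: 79.9
finger_force: 0.0
```

```bash
python3 - <<'E'
from meas import *
from scipy.optimize import least_squares
def fit(c,R): return least_squares(lambda s:np.hypot(c[:,0]-s[0],c[:,1]-s[1])-s[2],[424,-338,R],loss='soft_l1',f_scale=.5).x
p,d,K,T=snap('wrist','w6.png'); np.savez('w6.npz',p=p,d=d,K=K,T=T)
P=cloud(d,K,T);x,y,z=P[...,0],P[...,1],P[...,2];q=p.astype(int);am=(q[...,0]>q[...,2]*1.5)&(q[...,0]>50)
m=am&(z>80)&(z<94); b=big(m);r=cv2.minAreaRect(rays(np.argwhere(m)[:,::-1],87,K,T));print('bottles wrist',r)
go(574.8,-51.8,38.8,-11.2)
p0=np.load('top0.npz')['p']; r=[]
for nm in ('top0.npz','now'):
    if nm=='now': p,d,K,T=snap('top','top4.png')
    else: t=np.load(nm);p,d,K,T=[t[k] for k in 'pdKT']
    q=p.astype(int).sum(-1); P=cloud(d,K,T);x,y,z=P[...,0],P[...,1],P[...,2]
    m=(np.hypot(x-424,y+340)<50)&(z>101)&(z<112);b=big(m);c=rays(b,105,K,T);print(nm,m.sum(),fit(c,32).round(1))
E
```

```text
bottles wrist ((575.482421875, -50.78329849243164), (26.093935012817383, 51.610233306884766), 78.7198257446289)
t 35.6 at [574.2 -52.3 180.1] head -11.28 yaw -0.08 | tx 0.06 ty 0.05 tz 14.13 open 80.1 F [-0.1 -0.4  0.2]
top0.npz 476 [ 420.  -339.    30.6]
now 468 [ 424.8 -339.2   30.4]
```

servo_tool([
  {"gripper": 8, "tx": 0.05, "ty": 0.05, "tz": 1, "yaw": 0},
  {"gripper": 8, "tx": 0, "ty": 0, "tz": 2.4, "yaw": 0},
  {"gripper": 8, "tx": 0, "ty": 0, "tz": 2.4, "yaw": 0},
  {"gripper": 8, "tx": 0, "ty": 0, "tz": 2.4, "yaw": 0},
  {"gripper": 8, "tx": 0, "ty": 0, "tz": 2.4, "yaw": 0},
  {"gripper": 8, "tx": 0, "ty": 0, "tz": 2, "yaw": 0},
  {"gripper": 8, "tx": 0, "ty": 0, "tz": 1.3, "yaw": 0},
  {"gripper": 8, "tx": 0, "ty": 0, "tz": 0, "yaw": 0},
  {"gripper": 8, "tx": 0, "ty": 0, "tz": 0, "yaw": 0},
])

```text
time_s: 36.42
eef_pos: [574.8, -50.8, 40.7]
tcp_rot: [-0.0, 0.773, 0.635, -0.0]
contact_force: [-0.6, -0.4, 0.1]
opening: 80.0
finger_force: 0.0
```

```bash
python3 - <<'E'
from meas import *
go(574.8,-51.8,38.8,-11.2)
E
```

```text
t 36.4 at [574.8 -50.8  40.7] head -11.2 yaw 0.0 | tx -0.10 ty 0.01 tz 0.19 open 80.0 F [-0.6 -0.4  0.1]
```

servo_tool([
  {"gripper": 7, "tx": -0.1, "ty": 0, "tz": 0.1, "yaw": 0},
  {"gripper": 6.2, "tx": 0, "ty": 0, "tz": 0, "yaw": 0},
  {"gripper": 5.7, "tx": 0, "ty": 0, "tz": 0, "yaw": 0},
  {"gripper": 5.4, "tx": 0, "ty": 0, "tz": 0, "yaw": 0},
  {"gripper": 5.2, "tx": 0, "ty": 0, "tz": 0, "yaw": 0},
  {"gripper": 4.6, "tx": 0, "ty": 0, "tz": 0, "yaw": 0},
  {"gripper": 4.6, "tx": 0, "ty": 0, "tz": 0, "yaw": 0},
  {"gripper": 4.6, "tx": 0, "ty": 0, "tz": 0, "yaw": 0},
  {"gripper": 4.6, "tx": 0, "ty": 0, "tz": 0, "yaw": 0},
], grip_force=25)

```text
time_s: 37.17
eef_pos: [575.0, -51.8, 40.7]
tcp_rot: [-0.0, 0.773, 0.635, -0.0]
contact_force: [-3.5, 1.0, 5.6]
opening: 51.6
finger_force: 25.0
```

servo_tool([
  {"gripper": 4.6, "tx": 0, "ty": 0, "tz": -0.5, "yaw": 0},
  {"gripper": 4.6, "tx": 0, "ty": 0, "tz": -1.5, "yaw": 0},
  {"gripper": 4.6, "tx": 0, "ty": 0, "tz": -2.5, "yaw": 0},
  {"gripper": 4.6, "tx": 0, "ty": 0, "tz": -2.5, "yaw": 0},
  {"gripper": 4.6, "tx": 0, "ty": 0, "tz": -2.5, "yaw": 0},
  {"gripper": 4.6, "tx": 0, "ty": 0, "tz": -2.5, "yaw": 0},
  {"gripper": 4.6, "tx": 0, "ty": 0, "tz": -1.5, "yaw": 0},
  {"gripper": 4.6, "tx": 0, "ty": 0, "tz": 0, "yaw": 0},
  {"gripper": 4.6, "tx": 0, "ty": 0, "tz": 0, "yaw": 0},
])

```text
time_s: 37.92
eef_pos: [575.4, -51.8, 175.3]
tcp_rot: [0.001, 0.773, 0.635, 0.0]
contact_force: [-0.8, -0.9, -3.1]
opening: 51.8
finger_force: 25.0
```

```bash
python3 - <<'E'
from meas import *
go(446,-232.2,160,-11.2)
E
```

```text
t 37.9 at [575.4 -51.8 175.3] head -11.18 yaw 0.02 | tx -20.21 ty -9.19 tz 1.53 open 51.8 F [-0.8 -0.9 -3.1]
```

servo_tool([
  {"gripper": 4.6, "tx": -1, "ty": -0.5, "tz": 0, "yaw": 0},
  {"gripper": 4.6, "tx": -2, "ty": -0.9, "tz": 0, "yaw": 0},
  {"gripper": 4.6, "tx": -2.8, "ty": -1.3, "tz": 0, "yaw": 0},
  {"gripper": 4.6, "tx": -2.8, "ty": -1.3, "tz": 0, "yaw": 0},
  {"gripper": 4.6, "tx": -2.8, "ty": -1.3, "tz": 0, "yaw": 0},
  {"gripper": 4.6, "tx": -2.8, "ty": -1.3, "tz": 0, "yaw": 0},
  {"gripper": 4.6, "tx": -2.8, "ty": -1.3, "tz": 0, "yaw": 0},
  {"gripper": 4.6, "tx": -2, "ty": -0.8, "tz": 0, "yaw": 0},
  {"gripper": 4.6, "tx": -1.2, "ty": -0.5, "tz": 0, "yaw": 0},
])

```text
time_s: 38.67
eef_pos: [442.6, -233.5, 172.9]
tcp_rot: [-0.002, 0.773, 0.634, -0.001]
contact_force: [-0.0, 0.0, -2.3]
opening: 52.0
finger_force: 25.0
```

servo_tool([
  {"gripper": 4.6, "tx": 0, "ty": 0, "tz": 0, "yaw": 0},
  {"gripper": 4.6, "tx": 0, "ty": 0, "tz": 2, "yaw": 0},
  {"gripper": 4.6, "tx": 0, "ty": 0, "tz": 2.5, "yaw": 0},
  {"gripper": 4.6, "tx": 0, "ty": 0, "tz": 2.5, "yaw": 0},
  {"gripper": 4.6, "tx": 0, "ty": 0, "tz": 2.5, "yaw": 0},
  {"gripper": 4.6, "tx": 0, "ty": 0, "tz": 1.5, "yaw": 0},
  {"gripper": 4.6, "tx": 0, "ty": 0, "tz": 1, "yaw": 0},
  {"gripper": 4.6, "tx": 0, "ty": 0, "tz": 0, "yaw": 0},
  {"gripper": 4.6, "tx": 0, "ty": 0, "tz": 0, "yaw": 0},
  {"gripper": 4.6, "tx": 0, "ty": 0, "tz": 0, "yaw": 0},
])

```text
time_s: 39.5
eef_pos: [446.3, -232.5, 56.0]
tcp_rot: [0.001, 0.773, 0.635, 0.0]
contact_force: [-0.2, 0.0, -1.2]
opening: 52.0
finger_force: 25.0
```

```bash
python3 - <<'E'
from meas import *
go(446,-232.2,42.8,-11.2)
E
```

```text
t 39.5 at [ 446.3 -232.5   56. ] head -11.17 yaw 0.03 | tx 0.02 ty -0.04 tz 1.32 open 52.0 F [-0.2  0.  -1.2]
```

servo_tool([
  {"gripper": 4.6, "tx": 0, "ty": 0, "tz": 0.4, "yaw": 0},
  {"gripper": 4.6, "tx": 0, "ty": 0, "tz": 0.4, "yaw": 0},
  {"gripper": 4.6, "tx": 0, "ty": 0, "tz": 0.2, "yaw": 0},
  {"gripper": 4.6, "tx": 0, "ty": 0, "tz": 0.15, "yaw": 0},
  {"gripper": 4.6, "tx": 0, "ty": 0, "tz": 0.1, "yaw": 0},
  {"gripper": 4.6, "tx": 0, "ty": 0, "tz": 0.05, "yaw": 0},
  {"gripper": 4.6, "tx": 0, "ty": 0, "tz": 0, "yaw": 0},
  {"gripper": 4.6, "tx": 0, "ty": 0, "tz": 0, "yaw": 0},
])

```text
time_s: 40.17
eef_pos: [445.6, -232.1, 42.7]
tcp_rot: [-0.0, 0.773, 0.635, -0.0]
contact_force: [-2.5, 2.2, 6.0]
opening: 51.8
finger_force: 25.0
```

Seated on the mat. Release, rise and move away.

servo_tool([
  {"gripper": 5.2, "tx": 0, "ty": 0, "tz": 0, "yaw": 0},
  {"gripper": 5.5, "tx": 0, "ty": 0, "tz": 0, "yaw": 0},
  {"gripper": 6, "tx": 0, "ty": 0, "tz": 0, "yaw": 0},
  {"gripper": 6.6, "tx": 0, "ty": 0, "tz": 0, "yaw": 0},
  {"gripper": 7.2, "tx": 0, "ty": 0, "tz": 0, "yaw": 0},
  {"gripper": 7.5, "tx": 0, "ty": 0, "tz": 0, "yaw": 0},
  {"gripper": 7.5, "tx": 0, "ty": 0, "tz": 0, "yaw": 0},
  {"gripper": 7.5, "tx": 0, "ty": 0, "tz": 0, "yaw": 0},
])

```text
time_s: 40.83
eef_pos: [445.6, -232.1, 42.1]
tcp_rot: [0.0, 0.773, 0.635, 0.0]
contact_force: [1.0, 1.3, 0.5]
opening: 74.9
finger_force: 0.0
```

servo_tool([
  {"gripper": 7.5, "tx": 0, "ty": 0, "tz": -1, "yaw": 0},
  {"gripper": 7.5, "tx": 0, "ty": 0, "tz": -2.5, "yaw": 0},
  {"gripper": 7.5, "tx": 0, "ty": 0, "tz": -2.5, "yaw": 0},
  {"gripper": 7.5, "tx": 0, "ty": 0, "tz": -2.5, "yaw": 0},
  {"gripper": 7.5, "tx": 0, "ty": 0, "tz": -2.5, "yaw": 0},
  {"gripper": 7.5, "tx": 0, "ty": 0, "tz": -2.5, "yaw": 0},
  {"gripper": 7.5, "tx": 2, "ty": 0.5, "tz": -1.5, "yaw": 0},
  {"gripper": 7.5, "tx": 3, "ty": 1, "tz": -1, "yaw": 0},
  {"gripper": 7.5, "tx": 3, "ty": 1, "tz": 0, "yaw": 0},
  {"gripper": 7.5, "tx": 3, "ty": 1, "tz": 0, "yaw": 0},
])

```text
time_s: 41.67
eef_pos: [502.4, -130.3, 204.2]
tcp_rot: [0.002, 0.773, 0.634, 0.001]
contact_force: [0.2, -1.0, -0.1]
opening: 75.1
finger_force: 0.0
```

servo_tool([
  {"gripper": 7.5, "tx": 3, "ty": 1, "tz": 0, "yaw": 0},
  {"gripper": 7.5, "tx": 3, "ty": 1, "tz": 0, "yaw": 0},
  {"gripper": 7.5, "tx": 2, "ty": 0.5, "tz": 0, "yaw": 0},
  {"gripper": 7.5, "tx": 1, "ty": 0, "tz": 0, "yaw": 0},
  {"gripper": 7.5, "tx": 0, "ty": 0, "tz": 0, "yaw": 0},
  {"gripper": 7.5, "tx": 0, "ty": 0, "tz": 0, "yaw": 0},
])

```text
time_s: 42.17
eef_pos: [543.0, -47.8, 202.4]
tcp_rot: [0.0, 0.772, 0.635, -0.0]
contact_force: [-0.5, -0.1, -0.0]
opening: 75.2
finger_force: 0.0
```

```bash
python3 - <<'E'
from meas import *
go(446,-232.2,42.8,-11.2)
p,d,K,T=snap('top'); P=cloud(d,K,T);x,y,z=P[...,0],P[...,1],P[...,2]
R=(abs(x-446)<50)&(abs(y+232)<40)
m=R&(z>80)&(z<112);print('bottles top',m.sum(),cv2.minAreaRect(rays(big(m&(z<98)),89,K,T)),z[m].max())
m=(np.hypot(x-424,y+340)<50)&(z>101)&(z<112);print('can',cv2.minAreaRect(rays(big(m),105,K,T)))
m=(np.hypot(x-455,y-310)<40)&(z>98)&(z<115);print('weight',m.sum(), x[m].mean() if m.sum() else 0,y[m].mean() if m.sum() else 0)
w=p[165:280,275:390]; s=snap('scene')[0][130:230,130:460]
a=cv2.resize(w,None,fx=4,fy=4,interpolation=2); b=cv2.resize(s,(460,139),interpolation=2)
cv2.imwrite('pics/end.png',np.vstack([a,b])[:,:,::-1])
E
```

```text
t 42.2 at [543.  -47.8 202.4] head -11.14 yaw 0.06 | tx -19.97 ty -5.93 tz 15.96 open 75.2 F [-0.5 -0.1 -0. ]
bottles top 207 ((445.2282409667969, -231.04556274414062), (26.63975715637207, 51.7253303527832), 78.06645202636719) 110.54066941987253
can ((424.32940673828125, -339.17205810546875), (60.55023956298828, 61.14805603027344), 1.213980793952942)
weight 73 454.99315091482396 308.90254708643874
```

View pics/end.png

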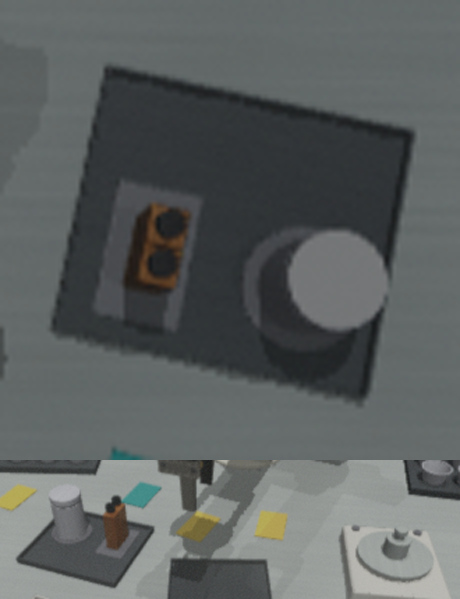

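The final picture shows the bottles upright in the middle of the oblong mat at (160,245), the canister on the round mat at (330,280), and the weight upright on the pan at (400,545). The gripper is clear of everything.

```bash
python3 -c "
from plant import job; print(job.finish_job())"
```

```text
the job is handed in; nothing more can be done
None
```

The job is handed in at about 42 s on the robot's clock: the weight stands in the middle of the scale's pan, and the canister and both bottles are back upright, within about 2 mm of their mat centres by the camera checks.

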